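# Deburr the bored cartridge sleeves in the over-centre clamp

## Robot

A 6-joint arm with a two-finger parallel gripper is mounted at the origin on a cart in front of the work surface, level with it; the furniture and walls round the work are solid. World frame = base frame: x ahead of the robot, y to its left, z up, the work surface at z = 0. Lengths are in m, angles in degrees, forces in N, time in s.
With the tool pointing down it reaches from about 0.4 to 0.825 m from the base axis. Payload 7 kg.
Tool frame: the origin (TCP) lies on the centre line of the jaws, within the pads' length; the fingertips stand 19 mm ahead of it and the grasp point (between the pads) is the TCP; z points along the fingers, y is the line along which they close (so a half turn about z gives the same grasp; the last joint's range is limited). The gripper opens to 88 mm and grips with 3 to 60 N. Pads are 19 mm wide; open, the fingers measure 130 mm over their backs; the gripper's body (78 mm by 193 mm) begins 47 mm behind the grasp point.
Start: joints at [93.742, 20.546, 0.682, 0, -70.136, -16.507], TCP at [0.149, 0.658, 0.217] pointing down, gripper open.
Joint ranges: [-176.03, 176.03], [-82.01, 121.73], [-58.28, 71.71], [-173.87, 95.51], [-174.79, -0.11], [-173.66, 173.66]. Speed limits (degrees/s): [136.94, 136.94, 172.46, 180, 180, 180].

## Interface

Orientations are given as [roll, pitch, yaw] about the fixed x, y, z axes, in that order (R = Rz(yaw) Ry(pitch) Rx(roll)).
In Python, from plant import * gives the robot as it stands. The module is installed in compiled form; this text tells all that it offers.
- The arm moves only by the tool play_rows, never from a script. Its argument "deltas" is a list of rows, each a list of 6 numbers: the shift along the world's x, y, z scaled (see below), then the turn, a rotation vector about the world's x, y, z scaled (see below). A call has 1 to 10 rows; each row shifts and turns the commanded pose from where the row before left it; what a row does not reach is not made up. The controller multiplies each number of a shift by 800 mm and each number of a turn by 180 degrees. A row lasts 1/10 s, in which the tool goes at most 50 mm and 8.59 degrees, less where a joint would pass 70% of its speed; a pose out of reach is approached as far as the arm can. A call with a number of a shift or a turn outside -1 to 1 is refused whole. A call with a gripper value outside its range is refused whole. "gripper" is the gripper command: -1 is shut, 1 is fully open, values between are in proportion, set as the call begins (left out, the last holds). The fingers move at their own pace and stop on an object; the grip force is fixed at half the most. Time passes only in rows, so rows that do not move let the fingers close. It gives the time, the measured TCP pose, the force, the opening and the grip force at its end, in the units of the state.
- get_obs(): the state, without advancing time (a new reading comes with each control period).
- snapshot(name): name is "side" or "top" or "wrist"; returns (picture, depth): 384x512x3 uint8, blue, green, red; 384x512 float32, m along the optical axis (not along the pixel's ray), 0 where there is no reading.
- camera_model(name): a dict with "fx", "fy", "cx", "cy" (pixels), "world_to_cam" (4x4, takes a point from world to camera coordinates). Camera axes: x right, y down, z forward; pixel columns grow to the right and rows downward; lengths in m; the calibration is good to about 2 mm. A picture is of the moment at which its call begins: read the wrist's pose just before it. camera_model takes no time and is no camera call; for the wrist camera it gives the pose at the moment of the call.
- close_job(): hands the job in; it is judged then, once.
The state is a dict: "clock": time; "joint_pos": joint angles; "qvel": joint speeds; "tau": joint torques, N m; "tool_pos": TCP position; "orientation": TCP orientation; "force": force on the tool from outside, world axes, zero at the start; "moment": the same for the moment, N m; "opening": finger opening in m; "gripper_force": force on a finger pad.
Only numpy, scipy, OpenCV 4.12 (cv2) and the standard library are available. Lean on these libraries where they do the work, as an engineer would, in place of code of your own. Each camera call takes 0.05 s, during which the arm holds its last target. There are 200 camera calls.

## Task

Deburr the freshly bored sleeves that lie on the right, one at a time, the brass one before the steel one so that no steel swarf is carried into the softer metal (sometimes only one of the two is there). Stand each in the clamp against the V block, snap the red-handled lever over onto it, take the deburring tool and, bearing lightly on its spring, run the blade inside the upper edge of the bore once round, anticlockwise seen from above, slowly (about ten seconds) and without losing contact, from the black marker line until you are back at it; then set the tool back in its holder, snap the lever open and stand the sleeve upright in the white tray. Finish with the lever open and the tool standing in its holder, and do not knock over the little amber dropper bottle.

Things in the scene. Friction and masses are not known exactly. Their poses are not given: they have to be found in the camera images.
- brass_mid (a point): Brass (gold-coloured) sleeve, may be absent: a plain upright tube, 52 mm outside, 40 mm bore right through, 58 mm long, 0.28 to 0.46 kg. A black marker line 4 mm wide runs down its outside and across its upper rim on its +x side. This point: its centre, 29 mm above its foot; z up the axis.
- brass_mouth (a point): Centre of the brass sleeve's upper end, on the axis, level with the rim, 58 mm above its foot; x towards the marker line, z up. The edge to deburr is the circle of 20 mm radius round this point. Absent with the sleeve.
- steel_mid (a point): Steel (silver) sleeve, may be absent: a plain upright tube, 52 mm outside, 40 mm bore right through, 58 mm long, 0.28 to 0.46 kg. A black marker line 4 mm wide runs down its outside and across its upper rim on its +x side. This point: its centre, 29 mm above its foot; z up the axis.
- steel_mouth (a point): Centre of the steel sleeve's upper end, on the axis, level with the rim, 58 mm above its foot; x towards the marker line, z up. The edge to deburr is the circle of 20 mm radius round this point. Absent with the sleeve.
- nest (a point): Where a clamped sleeve's axis stands, on the aluminium base plate's top face, 8 mm above the bench; z up, x from the lever to the V block. The V block's two blue jaws rise 30 mm above the plate, slick nylon faces 26 mm from this axis at 37 degrees either side of +x. The lever pushes a sleeve set down 3 to 7 mm short home; open, it leaves 12 mm free before it. Fingers along y pass beside the jaws. The plate is fixed.
- lever (a joint): Angle of the sprung clamp lever, hinged along the nest's y, 48 mm before the nest and 16 mm above it. 0: open stop, leaning 36 degrees away from the sleeve. Grows towards the sleeve; dead centre about 0.28; beyond, its spring snaps it on to 0.5 to 0.7, pad on the sleeve with 10 to 20 N (0.77 with no sleeve). Pushed back below 0.28 it snaps open. 4 to 6 N on the handle moves it.
- lever_knob (a point): Centre of the lever's red cross handle, a round bar along the nest's y, 18 mm thick, 52 mm long, 85 mm from the hinge. In the nest's frame at about x -107, z +77 mm when open and x -62, z +100 mm when shut on a sleeve, on an arc in the x-z plane. Pushed, not gripped; follow the arc when shutting it, since rubbery fingers pushed straight may jam on it.
- scraper_grip (a point): Deburring tool, loose, upright, blade down, 0.14 kg: orange square grip 24 x 24 mm, 72 mm long. This point is on the tool's axis, 42 mm above the grip's foot and 30 mm below its top; x and y square to its flats, z up. Below the grip a dark round guard 34 mm across, its underside 46 mm below this point, then the blade.
- blade_tip (a point): Point of the tool's steel blade, on the tool's axis, 91 mm below scraper_grip when free. The blade is a cone, 20 mm across at 13.5 mm above the point, 2 mm across at the point, on a 9 mm shank. Its flank bears on the bore's edge while the tool's axis runs inside the bore.
- blade (a joint): How far the blade is pushed up into the tool against its spring (m): 0 free, 0.012 at the end stop; 0.8 N to start and 0.2 N more for each millimetre.
- holder_top (a point): Centre of the 28 mm hole in the grey tool holder block (62 x 62 mm, fixed), at its top face, 53 mm above the bench. The tool stands here with its blade hanging in the hole and its guard resting on this face, so that scraper_grip is 46 mm above this point.
- tray: White open tray, fixed, 210 mm along its x by 130 mm along its y; walls 4 mm thick, 22 mm high; floor 4 mm above the bench. Origin at the centre of its underside.
- drops: Loose amber dropper bottle with a black cap, 32 mm across, 68 mm tall, standing between clamp and tray; origin at the centre of its foot. Leave it standing.

How it is judged:
By the outcome, as a careful person would: the job done as asked, in the order asked, and still so for the second after the job is handed in, with the robot touching nothing.
Of brass_sleeve, steel_sleeve only 1 to 2 are there at a start; the rules pass over those that are not, and their reading is None.
At some moment in a run one of brass_sleeve, steel_sleeve may be knocked a few centimetres aside while the robot is not near it.
It also fails if it takes over 210 s, if anything falls off the work surface, if the arm or the gripper's body presses on something with over 40 N, if the wrist force passes 120 N, or if a joint passes its speed limit or range.

## Working session

There is one attempt and no reset: what is moved stays moved. The work goes in short steps, Python scripts to look and compute and a tool call to move; the robot and the scene stay as the last step left them, time stands still between calls to the robot, and variables do not carry over. Pictures are saved under pics/ and viewed, at most 14 in all, crops included, and the job is handed in when it is done.

Besides the shell and the picture viewer there is one more tool, called after "Request:" by a JSON object that holds its "api" and its "payload", one argument or row to a line. play_rows: Moves the arm, as the interface text tells. Its arguments: {"type":"object","properties":{"deltas":{"type":"array","items":{"type":"array","items":{"type":"number","minimum":-1,"maximum":1}}},"gripper":{"type":"number"}},"required":["deltas"]}

```bash
mkdir -p pics; ls; cat > h.py <<'E'
from plant import *
import numpy as np, cv2
def pt(cam,d,u,v,w=2):
    z=d[v-w:v+w+1,u-w:u+w+1]; z=np.median(z[z>0])
    return px(cam,u,v,z)
def px(cam,u,v,z):
    c=np.array([(u-cam["cx"])*z/cam["fx"],(v-cam["cy"])*z/cam["fy"],z,1])
    return (np.linalg.inv(cam["world_to_cam"])@c)[:3]
def atz(cam,u,v,h):
    a=px(cam,u,v,0.1);b=px(cam,u,v,1.0); t=(h-a[2])/(b[2]-a[2]); return a+t*(b-a)
def cloud(cam,d):
    v,u=np.mgrid[:d.shape[0],:d.shape[1]]
    c=np.stack([(u-cam["cx"])*d/cam["fx"],(v-cam["cy"])*d/cam["fy"],d,np.ones_like(d)],-1)
    return (c@np.linalg.inv(cam["world_to_cam"]).T)[...,:3]
E
python3 - <<'E'
from h import *
np.set_printoptions(precision=4,suppress=True)
print(get_obs())
for n in ["top","side"]:
    p,d=snapshot(n); cv2.imwrite(f"pics/{n}0.png",p); np.save(f"{n}0.npy",d); cv2.imwrite(f"pics/{n}0b.png",cv2.resize(p,(800,600),interpolation=cv2.INTER_CUBIC)); c=camera_model(n);print(c)
E
```

```text
pics
{'clock': 0.0, 'joint_pos': array([ 93.7395,  20.592 ,   0.6331,  -0.0228, -70.1364, -16.5057]), 'qvel': array([ 0.0071,  0.0945, -0.0513,  0.0297, -0.0345, -0.0618]), 'tau': array([ -0.0009, -58.2718,  29.3058,   6.9973,   0.007 ,  -0.0002]), 'tool_pos': array([0.1491, 0.6578, 0.2165]), 'orientation': array([179.9026,  -0.0065, -12.774 ]), 'force': array([ 0.3574, -0.8108,  0.689 ]), 'moment': array([-0.0326, -0.0035, -0.0006]), 'gripper_force': 0.0, 'opening': 0.0874941849087856}
{'fx': 353.53408039890274, 'fy': 353.53408039890274, 'cx': 255.04868635319784, 'cy': 189.34720245043172, 'world_to_cam': array([[-0.0271, -0.9994,  0.0227,  0.0401],
       [-0.9916,  0.024 , -0.1272,  0.5764],
       [ 0.1265, -0.026 , -0.9916,  0.925 ],
       [ 0.    ,  0.    ,  0.    ,  1.    ]])}
{'fx': 423.9808900113558, 'fy': 423.9808900113558, 'cx': 264.3118940021686, 'cy': 188.57452671131466, 'world_to_cam': array([[-0.9991,  0.0375,  0.0196,  0.5462],
       [ 0.0082,  0.6262, -0.7796,  0.0512],
       [-0.0415, -0.7787, -0.626 ,  1.2582],
       [ 0.    ,  0.    ,  0.    ,  1.    ]])}
```

View pics/top0b.png

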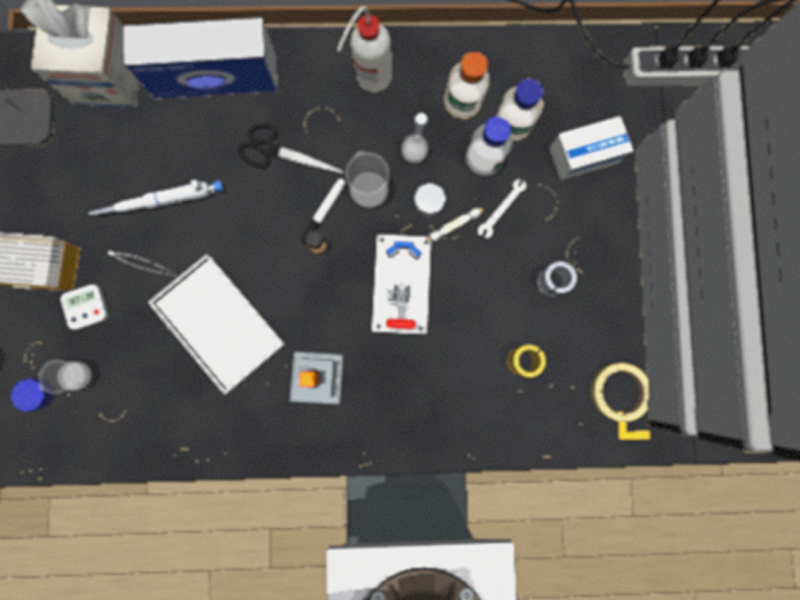

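View pics/side0b.png

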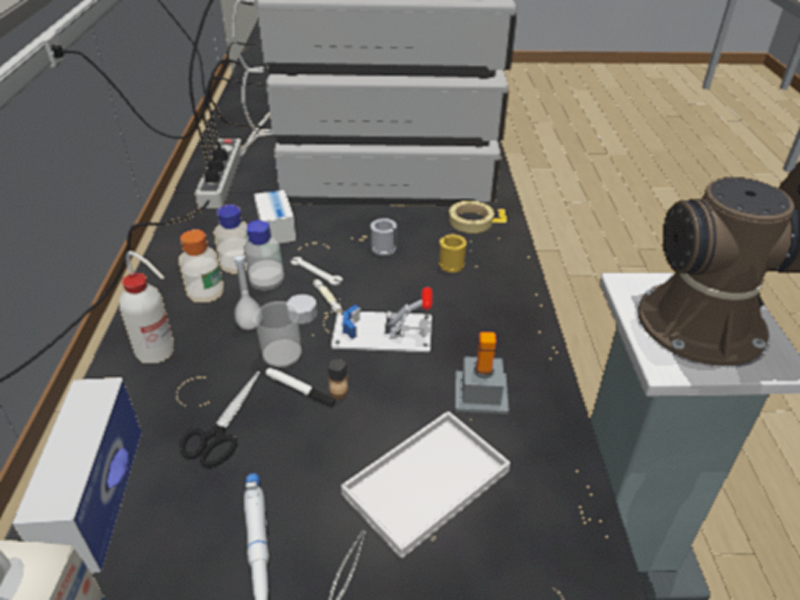

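Top view (800x600): both sleeves are there, brass at (528,361) and steel at (561,279). The clamp is at (403,285) with its V up (+x), the holder at (316,378), the tray at (217,323) and the dropper at (316,240).

```bash
cat > a.py <<'E'
from h import *
np.set_printoptions(precision=4,suppress=True)
p=cv2.imread("pics/top0.png"); d=np.load("top0.npy"); c=camera_model("top"); W=cloud(c,d)
s=0.64
def g(n,u,v,h): print(n,atz(c,u*s,v*s,h))
g("brass",528,361,.058);g("steel",561,279,.058)
for k in [(208,255),(284,343),(224,392),(149,301)]: g("tray",*k,.022)
g("knob",401,323,.085)
for k in [(378,235),(432,237),(428,333),(373,331)]: g("plate",*k,.008)
for k in [(292,353),(342,353),(341,404),(290,403)]: g("holder",*k,.053)
g("drops cap",316,232,.068); g("grip top",308,378,.171)
# cloud-based
def reg(n,x0,x1,y0,y1,z0,z1):
    m=(W[...,0]>x0)&(W[...,0]<x1)&(W[...,1]>y0)&(W[...,1]<y1)&(W[...,2]>z0)&(W[...,2]<z1)&(d>0)
    q=W[m]; print(n,m.sum(),q.mean(0),q.min(0),q.max(0)); return q
b=atz(c,528*s,361*s,.058);t=atz(c,561*s,279*s,.058)
for n,o in(("brass",b),("steel",t)):
    q=reg(n,o[0]-.05,o[0]+.05,o[1]-.05,o[1]+.05,.053,.063)
    print(n,cv2.minEnclosingCircle(q[:,:2].astype(np.float32)))
def crop(u0,v0,w,h,k,f): cv2.imwrite(f,cv2.resize(p[v0:v0+h,u0:u0+w],None,fx=k,fy=k,interpolation=cv2.INTER_CUBIC))
crop(310,160,80,90,6,"pics/cr1.png")
w,dw=snapshot("wrist"); print(camera_model("wrist")); cv2.imwrite("pics/w0.png",w)
E
python3 a.py
```

```text
brass [ 0.4586 -0.1892  0.058 ]
steel [ 0.5969 -0.2542  0.058 ]
tray [0.6601 0.36   0.022 ]
tray [0.5013 0.2264 0.022 ]
tray [0.4201 0.3289 0.022 ]
tray [0.5806 0.4609 0.022 ]
knob [0.526  0.0238 0.085 ]
plate [0.6932 0.0588 0.008 ]
plate [ 0.6873 -0.0392  0.008 ]
plate [ 0.513 -0.026  0.008]
plate [0.5191 0.0716 0.008 ]
holder [0.4827 0.2074 0.053 ]
holder [0.4805 0.1236 0.053 ]
holder [0.3961 0.1264 0.053 ]
holder [0.4001 0.2109 0.053 ]
drops cap [0.6861 0.1636 0.068 ]
grip top [0.4423 0.1644 0.171 ]
brass 134 [ 0.4597 -0.1913  0.0576] [ 0.435  -0.2167  0.0532] [ 0.4851 -0.1653  0.0624]
brass ((0.46009159088134766, -0.19147703051567078), 0.026279713958501816)
steel 133 [ 0.6013 -0.2543  0.0578] [ 0.5764 -0.2793  0.0532] [ 0.6263 -0.2281  0.0627]
steel ((0.6010962724685669, -0.25449010729789734), 0.026555299758911133)
{'fx': 311.020517314452, 'fy': 311.020517314452, 'cx': 253.8655950046746, 'cy': 193.735435546946, 'world_to_cam': array([[-0.221 , -0.9753,  0.0023,  0.6732],
       [-0.9384,  0.2133,  0.2718, -0.0331],
       [-0.2655,  0.0579, -0.9624,  0.3915],
       [ 0.    ,  0.    ,  0.    ,  1.    ]])}
```

View pics/cr1.png

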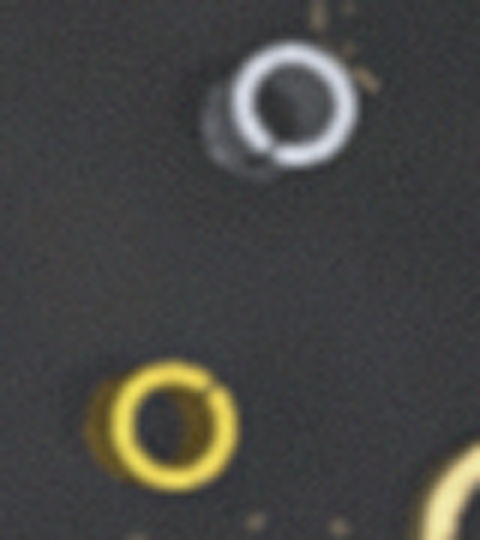

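Both markers show in the crop: brass at about -41° in world terms, steel at about 150°. Next I move over the work area for a closer wrist view.

Request:
{"api": "play_rows", "payload": {
  "deltas": [
    [0.0276,-0.0507,0.0069,0,0,0.0031],
    [0.0276,-0.0507,0.0069,0,0,0.0031],
    [0.0276,-0.0507,0.0069,0,0,0.0031],
    [0.0276,-0.0507,0.0069,0,0,0.0031],
    [0.0276,-0.0507,0.0069,0,0,0.0031],
    [0.0276,-0.0507,0.0069,0,0,0.0031],
    [0.0276,-0.0507,0.0069,0,0,0.0031],
    [0.0276,-0.0507,0.0069,0,0,0.0031]
  ],
  "gripper": 1
}}

```text
clock: 0.95
tool_pos: [0.3262, 0.3319, 0.2619]
orientation: [-180.0, -0.0, -8.3]
force: [1.2, 0.4, 0.3]
opening: 0.0873
gripper_force: 0.0
```

Request:
{"api": "play_rows", "payload": {
  "deltas": [
    [0.0276,-0.0507,0.0069,0,0,0.0031],
    [0.0276,-0.0507,0.0069,0,0,0.0031],
    [0.0276,-0.0507,0.0069,0,0,0.0031],
    [0.0276,-0.0507,0.0069,0,0,0.0031],
    [0.0276,-0.0507,0.0069,0,0,0.0031],
    [0.0276,-0.0507,0.0069,0,0,0.0031],
    [0.0276,-0.0507,0.0069,0,0,0.0031],
    [0,0,0,0,0,0],
    [0,0,0,0,0,0]
  ]
}}

```text
clock: 1.85
tool_pos: [0.4804, 0.0487, 0.2999]
orientation: [180.0, 0.0, -4.6]
force: [-0.8, -0.1, 0.0]
opening: 0.0876
gripper_force: 0.0
```

```bash
cat > look.py <<'E'
import sys
from h import *
np.set_printoptions(precision=4,suppress=True)
n=sys.argv[1]; k=float(sys.argv[2]) if len(sys.argv)>2 else 1.5
o=get_obs(); c=camera_model("wrist"); p,d=snapshot("wrist")
cv2.imwrite(f"pics/{n}.png",p); np.savez(f"{n}.npz",d=d,**c)
cv2.imwrite(f"pics/{n}b.png",cv2.resize(p,None,fx=k,fy=k,interpolation=cv2.INTER_CUBIC))
print(o["clock"],o["tool_pos"],o["orientation"],o["joint_pos"],o["force"])
E
python3 look.py w1
```

```text
1.85 [0.4804 0.0487 0.2999] [179.9918   0.0441  -4.5904] [ 29.1706  -0.5739 -14.7207  -0.0182 -75.8944  56.2434] [-0.7511 -0.0949  0.0486]
```

View pics/w1b.png

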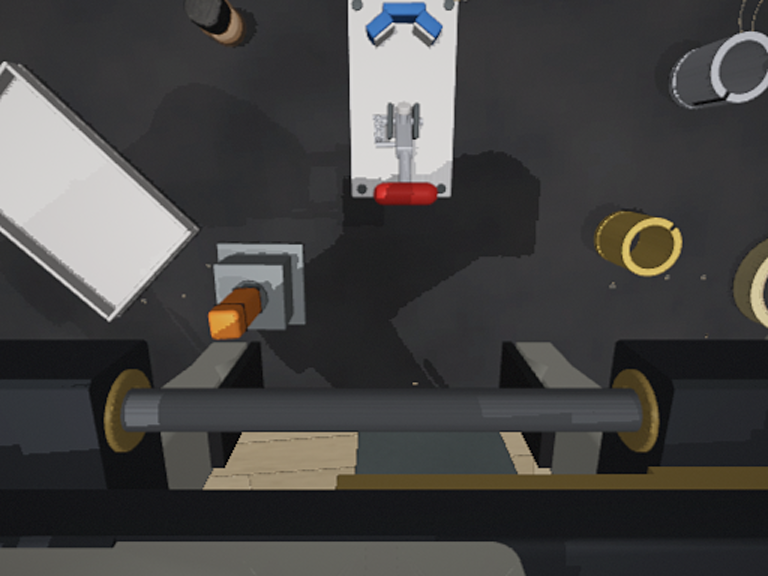

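Wrist view (1.5x): red knob at (406,194), jaws around (405,20), brass rim (652,246), steel rim (742,68) and grip top (226,322). I'll turn these into positions.

```bash
cat > a2.py <<'E'
from h import *
np.set_printoptions(precision=4,suppress=True)
z=np.load("w1.npz"); c={k:z[k] for k in z.files}; d=c["d"]; p=cv2.imread("pics/w1.png"); W=cloud(c,d)
def g(n,u,v,h): print(n,atz(c,u/1.5,v/1.5,h))
g("knob",406,194,.085)
for k in [(348,0),(350,196),(452,196),(459,0)]: g("plate",*k,.008)
def reg(n,x0,x1,y0,y1,z0,z1,f=None):
    m=(W[...,0]>x0)&(W[...,0]<x1)&(W[...,1]>y0)&(W[...,1]<y1)&(W[...,2]>z0)&(W[...,2]<z1)&(d>0)
    if f is not None: m&=f
    q=W[m]; r=cv2.minAreaRect(q[:,:2].astype(np.float32)*1000)
    print(n,m.sum(),q.mean(0),q.min(0),q.max(0),r); return m
hsv=cv2.cvtColor(p,cv2.COLOR_BGR2HSV).astype(int)
orange=(hsv[...,0]<22)&(hsv[...,0]>4)&(hsv[...,1]>150)
red=((hsv[...,0]<4)|(hsv[...,0]>174))&(hsv[...,1]>150)
blue=(hsv[...,0]>100)&(hsv[...,0]<125)&(hsv[...,1]>130)
reg("grip top",.35,.55,.1,.25,.165,.18,orange)
reg("knob",.45,.6,-.1,.1,.06,.11,red)
m=reg("jaws top",.55,.75,-.1,.1,.034,.043,blue)
reg("holder top",.38,.5,.1,.25,.048,.058)
reg("brass",.40,.52,-.26,-.13,.053,.063)
reg("steel",.53,.66,-.32,-.19,.053,.063)
reg("platetop",.5,.72,-.06,.09,.004,.012)
k=4
cv2.imwrite("pics/cr2.png",cv2.resize(p[155:235,130:215],None,fx=7,fy=7,interpolation=cv2.INTER_CUBIC))
E
python3 a2.py
```

```text
knob [0.5255 0.0234 0.085 ]
plate [0.689  0.0591 0.008 ]
plate [0.5221 0.0738 0.008 ]
plate [ 0.5142 -0.0246  0.008 ]
plate [ 0.6813 -0.0371  0.008 ]a2.py:11: RuntimeWarning: Mean of empty slice.
  print(n,m.sum(),q.mean(0),q.min(0),q.max(0),r); return m
  ret = um.true_divide(
Traceback (most recent call last):
  File "a2.py", line 16, in <module>
    reg("grip top",.35,.55,.1,.25,.165,.18,orange)
    ~~~^^^^^^^^^^^^^^^^^^^^^^^^^^^^^^^^^^^^^^^^^^^
  File "a2.py", line 11, in reg
    print(n,m.sum(),q.mean(0),q.min(0),q.max(0),r); return m
                              ~~~~~^^^
ValueError: zero-size array to reduction operation minimum which has no identity
```

```bash
sed -i 's/.165,.18,orange/.124,.134,orange/; s/^    q=W\[m\]/    if not m.any(): print(n,"none"); return\n    q=W[m]/' a2.py; python3 a2.py
```

```text
knob [0.5255 0.0234 0.085 ]
plate [0.689  0.0591 0.008 ]
plate [0.5221 0.0738 0.008 ]
plate [ 0.5142 -0.0246  0.008 ]
plate [ 0.6813 -0.0371  0.008 ]
grip top 393 [0.4427 0.1716 0.1282] [0.4292 0.1604 0.1241] [0.4537 0.1839 0.1304] ((441.3960876464844, 172.1845703125), (23.553953170776367, 24.434654235839844), 89.41517639160156)
knob 577 [0.5265 0.0247 0.092 ] [ 0.5165 -0.0009  0.085 ] [0.5358 0.0495 0.0959] ((526.077392578125, 24.266382217407227), (50.29329299926758, 16.84250259399414), 85.32764434814453)
jaws top 438 [0.6626 0.0137 0.0372] [ 0.6484 -0.0167  0.034 ] [0.6765 0.0442 0.0408] ((662.7562255859375, 13.230993270874023), (60.88540267944336, 25.259288787841797), 85.766845703125)
holder top 1286 [0.4483 0.1662 0.0532] [0.4091 0.1394 0.048 ] [0.4753 0.2042 0.058 ] ((442.1020202636719, 172.68556213378906), (62.60437774658203, 61.843875885009766), 85.28472900390625)
brass 631 [ 0.4615 -0.191   0.0577] [ 0.4347 -0.2174  0.053 ] [ 0.4863 -0.1649  0.0612] ((460.3896484375, -191.1667938232422), (52.50267791748047, 51.35616683959961), 85.60077667236328)
steel 781 [ 0.6021 -0.2495  0.0576] [ 0.5763 -0.2754  0.053 ] [ 0.6278 -0.2268  0.061 ] ((601.9110717773438, -250.77723693847656), (51.6016731262207, 47.66322326660156), 4.163556098937988)
platetop 6796 [0.6073 0.0187 0.0082] [ 0.5155 -0.0346  0.0047] [0.689  0.0729 0.012 ] ((602.3828125, 18.813228607177734), (96.16766357421875, 167.39111328125), 85.53236389160156)
```

View pics/cr2.png

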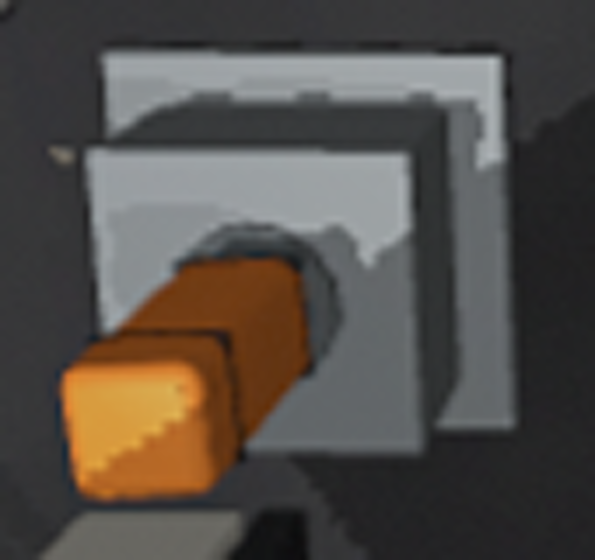

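Request:
{"api": "play_rows", "payload": {
  "deltas": [
    [0.0333,-0.0125,-0.0208,0,0,0],
    [0.0333,-0.0125,-0.0208,0,0,0],
    [0.0333,-0.0125,-0.0208,0,0,0],
    [0,0,0,0,0,0],
    [0,0,0,0,0,0]
  ]
}}

```text
clock: 2.4
tool_pos: [0.5598, 0.021, 0.2494]
orientation: [180.0, 0.1, -4.3]
force: [-0.8, -0.3, 0.9]
opening: 0.0876
gripper_force: 0.0
```

```bash
python3 look.py w2; cat > a3.py <<'E'
from h import *
p=cv2.imread("pics/w2.png"); cv2.imwrite("pics/cr3.png",cv2.resize(p[60:240,180:340],None,fx=3.3,fy=3.3,interpolation=cv2.INTER_CUBIC))
E
python3 a3.py
```

```text
2.4 [0.5598 0.021  0.2494] [179.9529   0.1119  -4.3263] [ 22.1614   8.6958 -11.0852  -0.0083 -70.3402  63.5151] [-0.8177 -0.2791  0.9266]
```

View pics/cr3.png

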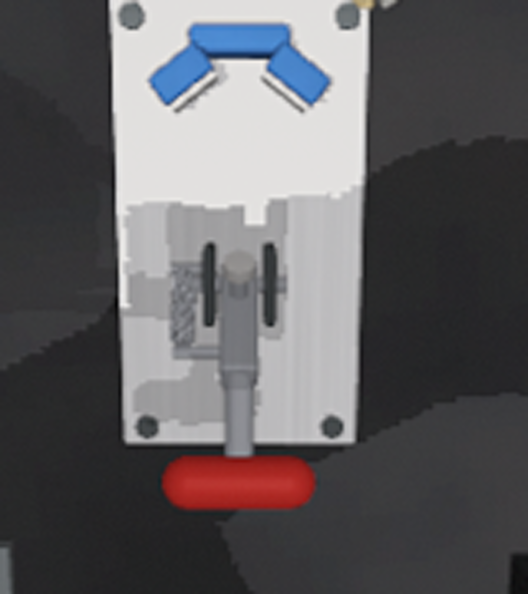

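The crop shows the left jaw's face edge from (178,110) to (220,75), the right one from (305,110) to (263,76), and the knob centre at (239,483).

```bash
cat > a4.py <<'E'
from h import *
np.set_printoptions(precision=4,suppress=True)
z=np.load("w2.npz"); c={k:z[k] for k in z.files}
g=lambda u,v,h: atz(c,180+u/3.3-.35,60+v/3.3-.35,h)[:2]
for nm,L,R in (("white",[(178,110),(220,75)],[(305,110),(263,76)]),("blue",[(165,103),(212,70)],[(312,105),(265,72)])):
    A=[];b=[];
    for seg in (L,R):
        a,e=g(*seg[0],.038),g(*seg[1],.038); t=(e-a)/np.linalg.norm(e-a); n=np.array([-t[1],t[0]]); 
        if n[0]<0:n=-n
        A.append(n); b.append(n@((a+e)/2)-.026)
        print(nm,a,e,np.degrees(np.arctan2(n[1],n[0])))
    print(np.linalg.solve(A,b))
k=g(239,483,.085); print("knob",k,"nest by knob",k+.107*np.array([np.cos(.0768),-np.sin(.0768)]))
a=[g(124,443,.008),g(355,443,.008)];print("plate",a)
E
python3 a4.py
```

```text
white [0.6495 0.0363] [0.66   0.0206] 33.71196171883889
white [ 0.6462 -0.0082] [0.6585 0.0057] -41.599438633516314
[0.6323 0.0153]
blue [0.6522 0.0406] [0.6618 0.0233] 29.01893074269987
blue [ 0.6477 -0.0107] [0.6598 0.0049] -37.730763725772015
[0.6359 0.0165]
knob [0.5259 0.0242] nest by knob [0.6326 0.016 ]
plate [array([0.5217, 0.0725]), array([ 0.5145, -0.0228])]
```

Request:
{"api": "play_rows", "payload": {
  "deltas": [
    [-0.0208,-0.0442,-0.0229,0,0,0],
    [-0.0208,-0.0442,-0.0229,0,0,0],
    [-0.0208,-0.0442,-0.0229,0,0,0],
    [-0.0208,-0.0442,-0.0229,0,0,0],
    [-0.0208,-0.0442,-0.0229,0,0,0],
    [-0.0208,-0.0442,-0.0229,0,0,0],
    [0,0,0,0,0,0],
    [0,0,0,0,0,0]
  ]
}}

```text
clock: 3.25
tool_pos: [0.4603, -0.1922, 0.1414]
orientation: [180.0, -0.1, -4.4]
force: [0.3, -0.2, 1.0]
opening: 0.0878
gripper_force: 0.0
```

```bash
python3 look.py w3; cat > top.py <<'E'
import sys
from h import *
np.set_printoptions(precision=4,suppress=True)
c=camera_model("top"); p,d=snapshot("top"); W=cloud(c,d); cv2.imwrite("pics/%s.png"%sys.argv[1],p)
for a in sys.argv[2:]:
    x,y=map(float,a.split(","))
    m=(abs(W[...,0]-x)<.07)&(abs(W[...,1]-y)<.07)&(abs(W[...,2]-.058)<.006)&(d>0)
    q=W[m]
    if len(q)>20:
        (cx,cy),r=cv2.minEnclosingCircle(q[:,:2].astype(np.float32)); print(a,m.sum(),cx,cy,r)
    else: print(a,"none",m.sum())
E
python3 top.py t1 .46,-.191 .60,-.254
```

```text
3.25 [ 0.4603 -0.1922  0.1414] [179.9958  -0.0848  -4.422 ] [ -0.0359   7.6888 -27.4054   0.0131 -54.8216  85.6064] [ 0.2683 -0.245   0.9878]
.46,-.191 none 0
.60,-.254 138 0.6007593274116516 -0.2543104887008667 0.0265264343470335
```

Request:
{"api": "play_rows", "payload": {
  "deltas": [
    [0,0,-0.031,0,0,0],
    [0,0,-0.031,0,0,0],
    [0,0,-0.031,0,0,0],
    [0,0,-0.031,0,0,0],
    [0,0,0,0,0,0]
  ]
}}

```text
clock: 3.85
tool_pos: [0.4594, -0.1909, 0.0394]
orientation: [-180.0, 0.2, -4.3]
force: [-0.8, 1.3, -0.1]
opening: 0.0879
gripper_force: 0.0
```

Request:
{"api": "play_rows", "payload": {
  "deltas": [
    [0,0,0,0,0,0],
    [0,0,0,0,0,0],
    [0,0,0,0,0,0],
    [0,0,0,0,0,0],
    [0,0,0,0,0,0],
    [0,0,0,0,0,0],
    [0,0,0,0,0,0],
    [0,0,0,0,0,0]
  ],
  "gripper": 0
}}

```text
clock: 4.65
tool_pos: [0.4611, -0.1921, 0.0418]
orientation: [-180.0, -0.1, -4.4]
force: [-0.6, 4.5, 7.2]
opening: 0.0509
gripper_force: 30.0
```

Request:
{"api": "play_rows", "payload": {
  "deltas": [
    [0,0,0.015,0,0,0],
    [0,0,0.031,0,0,0],
    [0,0,0.04,0,0,0],
    [0,0,0.038,0,0,0],
    [0.0349,0.0435,0,0,0,0],
    [0.0349,0.0435,0,0,0,0],
    [0.0349,0.0435,0,0,0,0],
    [0.0349,0.0435,0,0,0,0],
    [0.0349,0.0435,0,0,0,0],
    [0.0349,0.0435,0,0,0,0]
  ]
}}

```text
clock: 5.65
tool_pos: [0.6279, 0.0178, 0.1393]
orientation: [180.0, 0.1, -4.4]
force: [0.7, -0.9, -4.1]
opening: 0.0509
gripper_force: 30.0
```

Request:
{"api": "play_rows", "payload": {
  "deltas": [
    [0,0,0,0,0,0],
    [0,0,0,0,0,0],
    [0,0,0,0,0,0],
    [0,0,0,0,0,0]
  ]
}}

```text
clock: 6.05
tool_pos: [0.6271, 0.0155, 0.1402]
orientation: [180.0, 0.0, -4.5]
force: [0.1, 0.3, -4.0]
opening: 0.0508
gripper_force: 30.0
```

```bash
python3 look.py w4; cat > rim.py <<'E'
import sys
from h import *
np.set_printoptions(precision=4,suppress=True)
n,h,x,y=sys.argv[1],*map(float,sys.argv[2:5])
z=np.load(n+".npz"); c={k:z[k] for k in z.files}; W=cloud(c,c["d"])
m=(abs(W[...,0]-x)<.03)&(abs(W[...,1]-y)<.024)&(abs(W[...,2]-h)<.004)&(c["d"]>0)
v,u=np.nonzero(m); q=np.array([atz(c,a,b,h) for a,b in zip(u,v)])
print(len(q),cv2.minEnclosingCircle(q[:,:2].astype(np.float32)),q.min(0),q.max(0),np.median(W[m][:,2]))
E
python3 rim.py w4 .1572 .628 .016
```

```text
6.05 [0.6271 0.0155 0.1402] [179.9859   0.0497  -4.4594] [ 19.2183  19.4401 -11.558   -0.0082 -59.0531  66.3265] [ 0.0728  0.3088 -4.029 ]
1951 ((0.6278699636459351, 0.01566728763282299), 0.027061110362410545) [ 0.6011 -0.0078  0.1572] [0.6537 0.0407 0.1572] 0.15669872724406442
```

View pics/w4b.png

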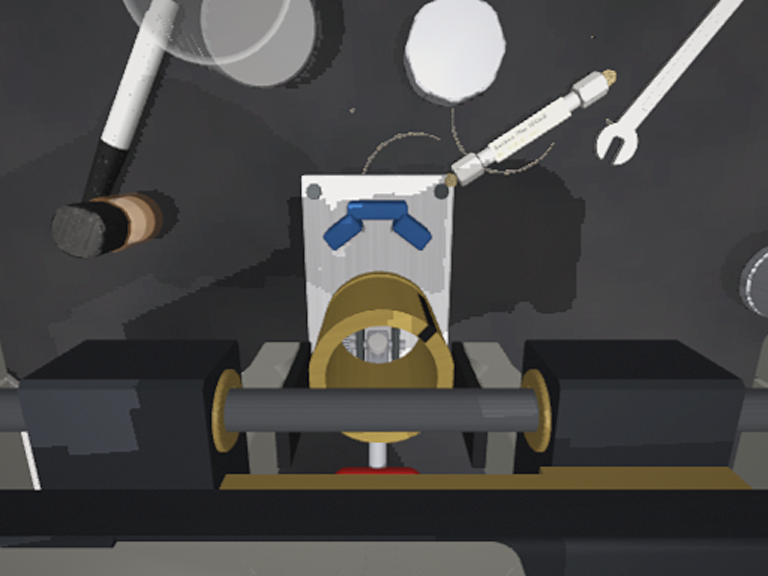

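Brass is held upright over the nest, its marker on the right front of the rim near (430,320), and the dropper stands at (105,225). I'll set it down.

Request:
{"api": "play_rows", "payload": {
  "deltas": [
    [0,0,-0.03,0,0,0],
    [0,0,-0.03,0,0,0],
    [0,0,-0.025,0,0,0],
    [0,0,-0.012,0,0,0],
    [0,0,-0.01,0,0,0],
    [0,0,-0.0062,0,0,0],
    [0,0,0,0,0,0],
    [0,0,0,0,0,0]
  ]
}}

```text
clock: 6.9
tool_pos: [0.6284, 0.0166, 0.0506]
orientation: [-180.0, -0.1, -4.4]
force: [-0.4, -0.7, -4.3]
opening: 0.0509
gripper_force: 30.0
```

Request:
{"api": "play_rows", "payload": {
  "deltas": [
    [0,0,0,0,0,0],
    [0,0,0,0,0,0],
    [0,0,0,0,0,0],
    [0,0,0,0,0,0]
  ],
  "gripper": 0.6
}}

```text
clock: 7.3
tool_pos: [0.6284, 0.0166, 0.0504]
orientation: [-180.0, -0.1, -4.4]
force: [-0.8, -0.1, 0.5]
opening: 0.0694
gripper_force: 0.0
```

Request:
{"api": "play_rows", "payload": {
  "deltas": [
    [0,0,0.03,0,0,0],
    [0,0,0.06,0,0,0],
    [0,0,0.06,0,0,0],
    [-0.0431,0.0031,0,0,0,0],
    [-0.0431,0.0031,0,0,0,0],
    [-0.0431,0.0031,0,0,0,0],
    [-0.0431,0.0031,0,0,0,0]
  ]
}}

```text
clock: 8.0
tool_pos: [0.4888, 0.0264, 0.17]
orientation: [-180.0, -0.0, -4.4]
force: [-0.2, 0.7, 0.6]
opening: 0.0701
gripper_force: 0.0
```

Request:
{"api": "play_rows", "payload": {
  "deltas": [
    [0,0,0,0,0,0],
    [0,0,0,0,0,0],
    [0,0,0,0,0,0],
    [0,0,0,0,0,0],
    [0,0,-0.047,0,0,0],
    [0,0,-0.047,0,0,0],
    [0.0094,-0.0007,0,0,0,0],
    [0.0094,-0.0007,0,0,0,0],
    [0,0,0,0,0,0]
  ],
  "gripper": -1
}}

```text
clock: 8.9
tool_pos: [0.5079, 0.0257, 0.0962]
orientation: [-180.0, -0.1, -4.4]
force: [-0.1, -0.0, -0.4]
opening: 0.0043
gripper_force: 0.0
```

```bash
python3 look.py w5; python3 - <<'E'
from h import *
p,d=snapshot("side"); cv2.imwrite("pics/s1.png",cv2.resize(p[140:260,180:320],None,fx=5,fy=5,interpolation=cv2.INTER_CUBIC))
E
```

```text
8.9 [0.5079 0.0257 0.0962] [-179.976    -0.1455   -4.3858] [ 25.0951  11.5674 -29.5675   0.0675 -48.7267  60.4747] [-0.0674 -0.0373 -0.3676]
```

View pics/s1.png

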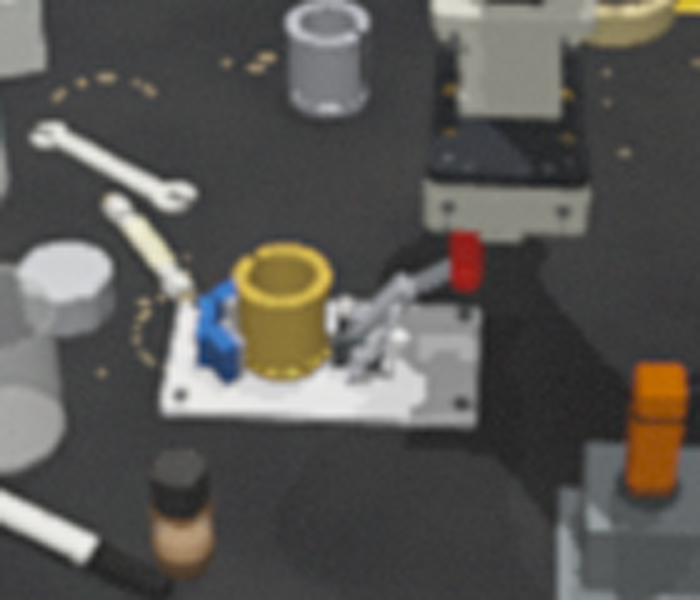

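The side view shows the brass standing upright in the nest and the lever open. The fingers are behind the knob, so I'll push along the arc.

Request:
{"api": "play_rows", "payload": {
  "deltas": [
    [0.0048,-0.0004,0.0032,0,0,0],
    [0.0048,-0.0003,0.0032,0,0,0],
    [0.0048,-0.0004,0.0032,0,0,0],
    [0.0042,-0.0003,0.0026,0,0,0],
    [0.0042,-0.0003,0.0026,0,0,0],
    [0.0042,-0.0003,0.0026,0,0,0]
  ]
}}

```text
clock: 9.6
tool_pos: [0.5269, 0.0237, 0.1088]
orientation: [180.0, 0.0, -4.4]
force: [-0.1, 0.4, -0.0]
opening: 0.0008
gripper_force: 0.0
```

Request:
{"api": "play_rows", "payload": {
  "deltas": [
    [0.0045,-0.0003,0.002,0,0,0],
    [0.0045,-0.0003,0.002,0,0,0],
    [0.0045,-0.0003,0.002,0,0,0],
    [0.0053,-0.0004,0.0016,0,0,0],
    [0.0053,-0.0004,0.0016,0,0,0],
    [0.0038,-0.0003,0.0008,0,0,0],
    [0.0038,-0.0003,0.0008,0,0,0],
    [0,0,0,0,0,0],
    [0,0,0,0,0,0]
  ]
}}

```text
clock: 10.5
tool_pos: [0.5519, 0.0218, 0.1171]
orientation: [180.0, 0.0, -4.4]
force: [-0.8, -0.0, -0.4]
opening: 0.0007
gripper_force: 0.0
```

```bash
cat > knob.py <<'E'
from h import *
import sys
np.set_printoptions(precision=4,suppress=True)
c=camera_model("side"); p,d=snapshot("side"); W=cloud(c,d); cv2.imwrite("pics/%s.png"%sys.argv[1],cv2.resize(p[140:260,180:320],None,fx=5,fy=5,interpolation=cv2.INTER_CUBIC))
hsv=cv2.cvtColor(p,cv2.COLOR_BGR2HSV).astype(int)
m=((hsv[...,0]<4)|(hsv[...,0]>174))&(hsv[...,1]>150)&(abs(W[...,0]-.56)<.08)&(abs(W[...,1]-.02)<.05)&(d>0)
q=W[m]; print("knob pts",len(q),q.mean(0),q.min(0),q.max(0)); print("force",get_obs()["force"])
N=np.array([.6326,.0157]);print("x_n",(q.mean(0)[:2]-N)@[.9973,-.0733],"z_n",q.mean(0)[2]-.008)
E
python3 knob.py s2
```

```text
knob pts 77 [0.5266 0.0329 0.0908] [0.5173 0.0051 0.0808] [0.5349 0.0539 0.0973]
force [-0.5166 -0.6909  0.0919]
x_n -0.10695659053446294 z_n 0.08280543947101354
```

View pics/s2.png

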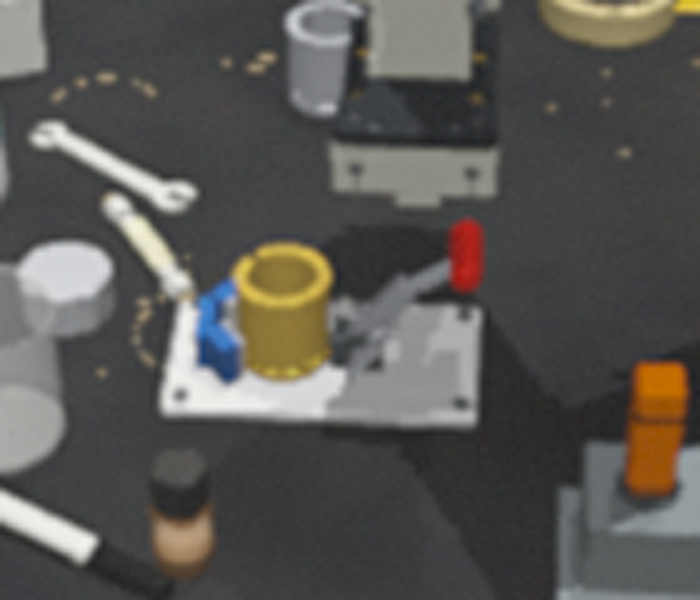

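```bash
python3 - <<'E'
from h import *
c=camera_model("side"); t=get_obs()["tool_pos"]
for dz in (0,-.019,.047):
    q=c["world_to_cam"]@np.r_[t+[0,0,dz],1]; u=c["fx"]*q[0]/q[2]+c["cx"]; v=c["fy"]*q[1]/q[2]+c["cy"]; print(dz,(u-180)*5,(v-140)*5,q[2])
w=camera_model("wrist"); p,d=snapshot("wrist"); cv2.imwrite("pics/w6.png",cv2.resize(p[150:384],None,fx=1.5,fy=1.5))
E
```

```text
0 417.85456894270425 202.39927795444117 1.1449297461694452
-0.019 417.2104215675114 229.95959949431338 1.1568230924875478
0.047 419.5069995395957 131.69881354751595 1.1155093631720336
```

View pics/w6.png

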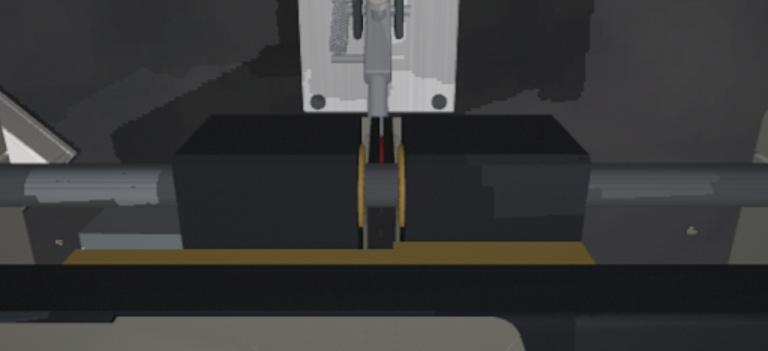

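```bash
python3 - <<'E'
from h import *
np.set_printoptions(precision=3,suppress=True)
c=camera_model("side"); p,d=snapshot("side"); W=cloud(c,d)
t=get_obs()["tool_pos"]; print(t)
for u,v in [(418,203),(418,198),(420,185),(350,185),(490,185),(420,160),(420,140),(420,100),(420,60),(420,20),(418,215),(418,235),(468,235)]:
    r=int(140+v/5);cc=int(180+u/5); print((u,v),p[r,cc],W[r,cc]-t)
E
```

```text
[0.552 0.022 0.117]
(418, 203) [127 136 137] [0.002 0.017 0.014]
(418, 198) [132 142 142] [0.002 0.016 0.017]
(420, 185) [132 141 141] [0.004 0.087 0.078]
(350, 185) [120 129 129] [0.037 0.084 0.076]
(490, 185) [123 131 131] [-0.03   0.091  0.081]
(420, 160) [132 142 141] [0.004 0.089 0.095]
(420, 140) [43 42 39] [0.005 0.097 0.112]
(420, 100) [45 45 44] [0.004 0.075 0.12 ]
(420, 60) [131 141 141] [0.003 0.049 0.125]
(420, 20) [130 140 140] [0.004 0.051 0.149]
(418, 215) [66 63 66] [-0.005 -0.137 -0.116]
(418, 235) [46 45 46] [-0.005 -0.121 -0.119]
(468, 235) [ 25  30 174] [-0.026 -0.001 -0.024]
```

Request:
{"api": "play_rows", "payload": {
  "deltas": [
    [0,0,0.05,0,0,0],
    [0,0,0,0,0,0],
    [0,0,0,0,0,0],
    [0,0,0,0,0,0]
  ]
}}

```text
clock: 11.05
tool_pos: [0.5516, 0.0218, 0.1569]
orientation: [-180.0, 0.0, -4.4]
force: [0.4, 0.2, -0.0]
opening: 0.0005
gripper_force: 0.0
```

```bash
cat > tip.py <<'E'
from h import *
np.set_printoptions(precision=3,suppress=True)
c=camera_model("side"); p,d=snapshot("side"); W=cloud(c,d)
o=get_obs();t=o["tool_pos"]; R=W-t
m=(abs(R[...,0])<.04)&(abs(R[...,1])<.08)&(R[...,2]>-.045)&(R[...,2]<.045)&(d>0)
q=R[m]; print(o["opening"],t,len(q))
if len(q):
    print(q.min(0),q.max(0))
    for a in range(-40,45,5):
        s=q[(q[:,2]*1000>=a)&(q[:,2]*1000<a+5)]
        if len(s): print(a,len(s),s.min(0),s.max(0))
E
python3 tip.py
```

```text
0.0004677239369635718 [0.551 0.022 0.157] 32
[-0.009  0.011  0.013] [0.011 0.02  0.024]
10 8 [-0.004  0.013  0.013] [0.011 0.017 0.015]
15 11 [-0.007  0.011  0.016] [0.011 0.019 0.02 ]
20 13 [-0.009  0.013  0.02 ] [0.011 0.02  0.024]
```

Request:
{"api": "play_rows", "payload": {
  "deltas": [
    [0,0,0,0,0,0],
    [0,0,0,0,0,0],
    [0,0,0,0,0,0],
    [0,0,0,0,0,0]
  ],
  "gripper": -0.45
}}

```text
clock: 11.5
tool_pos: [0.552, 0.0218, 0.157]
orientation: [180.0, 0.0, -4.4]
force: [-0.6, 0.6, -0.1]
opening: 0.023
gripper_force: 0.0
```

```bash
python3 tip.py
```

```text
0.023516270119542396 [0.552 0.022 0.157] 57
[-0.007  0.022  0.01 ] [0.014 0.032 0.034]
10 10 [-0.007  0.025  0.01 ] [0.011 0.031 0.015]
15 17 [-0.007  0.022  0.015] [0.014 0.032 0.02 ]
20 9 [-0.004  0.025  0.02 ] [0.011 0.03  0.024]
25 13 [-0.007  0.025  0.025] [0.011 0.03  0.029]
30 8 [-0.006  0.026  0.03 ] [0.011 0.032 0.034]
```

```bash
python3 - <<'E'
from h import *
np.set_printoptions(precision=3,suppress=True)
z=np.load("w1.npz"); c={k:z[k] for k in z.files}; d=c["d"]; W=cloud(c,d)
t=np.array([.4802,.0496,.2998]); R=W-t; a=np.radians(-4.4); M=np.array([[np.cos(a),np.sin(a)],[-np.sin(a),np.cos(a)]])
XY=R[...,:2]@M.T; R=np.dstack([XY,R[...,2]])
m=(R[...,2]>-.06)&(R[...,2]<.2)&(d>0)
q=R[m]
for k in range(-60,200,10):
    s=q[(q[:,2]*1000>=k)&(q[:,2]*1000<k+10)]
    if len(s): print(k,len(s),s.min(0),s.max(0))
# columns of finger plates: u about 150 (x1.5:225) and 355
for u in (135,150,165,345,355,365):
    print(u,[(v,R[v,u].round(3).tolist()) for v in range(222,300,12)])
E
```

```text
0 44 [-0.007 -0.049  0.008] [0.012 0.045 0.01 ]
10 620 [-0.007 -0.062  0.01 ] [0.014 0.058 0.02 ]
20 833 [-0.001 -0.061  0.02 ] [0.013 0.058 0.03 ]
30 827 [-0.008 -0.062  0.03 ] [0.014 0.059 0.04 ]
40 862 [-0.009 -0.064  0.04 ] [0.014 0.061 0.05 ]
50 924 [-0.01 -0.05  0.05] [0.006 0.046 0.06 ]
60 796 [-0.009 -0.05   0.06 ] [0.012 0.047 0.07 ]
70 1198 [-0.003 -0.083  0.07 ] [0.04  0.074 0.08 ]
80 5865 [ 0.006 -0.078  0.08 ] [0.041 0.074 0.09 ]
90 22224 [ 0.013 -0.071  0.09 ] [0.041 0.066 0.1  ]
100 6582 [ 0.021 -0.067  0.1  ] [0.04  0.062 0.11 ]
110 21626 [ 0.02  -0.058  0.11 ] [0.029 0.054 0.12 ]
120 4611 [ 0.025 -0.019  0.12 ] [0.03  0.046 0.125]
135 [(222, [-0.104, 0.188, -0.3]), (234, [-0.126, 0.191, -0.302]), (246, [0.013, 0.053, 0.036]), (258, [0.013, 0.049, 0.048]), (270, [0.033, 0.03, 0.093]), (282, [0.029, 0.03, 0.093]), (294, [0.002, 0.046, 0.057])]
150 [(222, [-0.055, 0.118, -0.171]), (234, [0.013, 0.05, 0.023]), (246, [0.011, 0.048, 0.031]), (258, [0.011, 0.043, 0.044]), (270, [0.032, 0.026, 0.091]), (282, [0.029, 0.026, 0.092]), (294, [-0.002, 0.042, 0.052])]
165 [(222, [
[... 169 characters left out ...]
3]), (294, [-0.771, 0.414, -1.103])]
345 [(222, [-0.106, -0.148, -0.301]), (234, [0.012, -0.048, 0.02]), (246, [0.01, -0.046, 0.03]), (258, [0.004, -0.046, 0.032]), (270, [0.032, -0.027, 0.092]), (282, [0.029, -0.027, 0.093]), (294, [-0.772, -0.426, -1.1])]
355 [(222, [-0.106, -0.164, -0.3]), (234, [0.013, -0.053, 0.022]), (246, [0.009, -0.051, 0.03]), (258, [0.011, -0.046, 0.046]), (270, [0.032, -0.029, 0.092]), (282, [0.029, -0.029, 0.093]), (294, [-0.004, -0.046, 0.05])]
365 [(222, [-0.106, -0.181, -0.301]), (234, [0.013, -0.058, 0.023]), (246, [0.013, -0.053, 0.037]), (258, [0.012, -0.049, 0.047]), (270, [0.032, -0.032, 0.093]), (282, [0.029, -0.032, 0.093]), (294, [0.0, -0.048, 0.055])]
```

Wrist and side depth both show the fingertips about 10 mm behind the reported TCP, where the text says 19 mm ahead of it. That is why the push passed over the knob. From here I use tip z = reported z + 0.010 and push again lower down.

Request:
{"api": "play_rows", "payload": {
  "deltas": [
    [-0.0368,0.0028,0,0,0,0],
    [-0.0368,0.0028,0,0,0,0],
    [0,0,-0.0382,0,0,0],
    [0,0,-0.0382,0,0,0],
    [0,0,-0.0382,0,0,0],
    [0.0125,-0.0009,0,0,0,0],
    [0.0044,-0.0003,0.0032,0,0,0],
    [0.0044,-0.0003,0.0032,0,0,0],
    [0.0044,-0.0003,0.0032,0,0,0]
  ],
  "gripper": -1
}}

```text
clock: 12.45
tool_pos: [0.5141, 0.0248, 0.0746]
orientation: [-180.0, -0.0, -4.4]
force: [-4.2, -0.6, 3.6]
opening: 0.0002
gripper_force: 2.5
```

Request:
{"api": "play_rows", "payload": {
  "deltas": [
    [0.0042,-0.0003,0.0026,0,0,0],
    [0.0042,-0.0003,0.0026,0,0,0],
    [0.0042,-0.0003,0.0026,0,0,0]
  ]
}}

```text
clock: 12.75
tool_pos: [0.5242, 0.0242, 0.081]
orientation: [-180.0, -0.1, -4.4]
force: [-2.6, -0.9, 2.6]
opening: 0.0008
gripper_force: 1.6
```

```bash
python3 knob.py s3
```

```text
knob pts 13 [0.5468 0.0484 0.0986] [0.5406 0.0434 0.0935] [0.5514 0.0537 0.1029]
force [-0.9429 -0.0167  1.2749]
x_n -0.0879814546687451 z_n 0.09057285542281107
```

Request:
{"api": "play_rows", "payload": {
  "deltas": [
    [0.0045,-0.0003,0.002,0,0,0],
    [0.0045,-0.0003,0.002,0,0,0],
    [0.0045,-0.0003,0.002,0,0,0],
    [0.0053,-0.0004,0.0016,0,0,0],
    [0.0053,-0.0004,0.0016,0,0,0],
    [0.0036,-0.0003,0.0008,0,0,0],
    [0,0,0,0,0,0],
    [0,0,0,0,0,0]
  ]
}}

```text
clock: 13.6
tool_pos: [0.5459, 0.0225, 0.0873]
orientation: [180.0, 0.0, -4.4]
force: [-0.1, 0.6, 0.1]
opening: 0.0004
gripper_force: 0.0
```

Request:
{"api": "play_rows", "payload": {
  "deltas": [
    [-0.02,0.0015,0,0,0,0],
    [0,0,0.06,0,0,0],
    [0,0,0.06,0,0,0],
    [0,0,0,0,0,0]
  ]
}}

```text
clock: 14.0
tool_pos: [0.5335, 0.0246, 0.1903]
orientation: [-179.8, -0.6, -4.3]
force: [0.7, 0.7, -0.7]
opening: 0.0005
gripper_force: 0.0
```

```bash
python3 knob.py s3
```

```text
knob pts 77 [0.5768 0.0299 0.1144] [0.5693 0.0035 0.1031] [0.5861 0.0491 0.1195]
force [-1.7551  0.474  -1.0289]
x_n -0.05673871003838159 z_n 0.10642909716915427
```

Request:
{"api": "play_rows", "payload": {
  "deltas": [
    [0.0378,-0.0032,0.0463,0,0,0],
    [0,0,0,0,0,0],
    [0,0,0,0,0,0],
    [0,0,0,0,0,0]
  ],
  "gripper": 0.3
}}

```text
clock: 14.45
tool_pos: [0.5593, 0.0212, 0.2193]
orientation: [180.0, 0.1, -4.4]
force: [0.4, -1.0, -0.8]
opening: 0.0268
gripper_force: 0.0
```

```bash
python3 look.py w7; cat > ring.py <<'E'
import sys
from h import *
from scipy.optimize import least_squares
np.set_printoptions(precision=4,suppress=True)
n,H,x,y=sys.argv[1],*map(float,sys.argv[2:5])
z=np.load(n+".npz"); c={k:z[k] for k in z.files}; p=cv2.imread(f"pics/{n}.png")
# rectify plane z=H around (x,y): 0.25 mm/px, image right=+x, up=+y
s=.00025; g=(np.arange(321)-160)*s; X,Y=np.meshgrid(x+g,y-g)
P=np.stack([X,Y,np.full_like(X,H),np.ones_like(X)],-1)@c["world_to_cam"].T
u=c["fx"]*P[...,0]/P[...,2]+c["cx"]; v=c["fy"]*P[...,1]/P[...,2]+c["cy"]
r=cv2.remap(p,u.astype(np.float32),v.astype(np.float32),cv2.INTER_CUBIC)
cv2.imwrite(f"pics/{n}_rect.png",cv2.resize(r,None,fx=1.8,fy=1.8))
gray=r.max(2).astype(np.float32)
def prof(cx,cy,rad,th):
    return cv2.remap(gray,(160+(cx-x+rad*np.cos(th))/s).astype(np.float32),(160-(cy-y+rad*np.sin(th))/s).astype(np.float32),cv2.INTER_LINEAR)
th=np.radians(np.arange(0,360,2))
# maximise mean brightness of annulus 20.5..25.5 minus outside neighbours
best=max(((prof(x+a,y+b,np.full((1,180),.0)+np.linspace(.0208,.0252,6)[:,None],th[None,:].repeat(6,0)).mean()
  -.5*prof(x+a,y+b,np.full((4,180),.0)+np.linspace(.0165,.0190,4)[:,None],th[None,:].repeat(4,0)).mean()
  -.5*prof(x+a,y+b,np.full((4,180),.0)+np.linspace(.0268,.029,4)[:,None],th[None,:].repeat(4,0)).mean()),a,b) for a in np.arange(-.006,.0061,.0005) for b in np.arange(-.006,.0061,.0005))
cx,cy=x+best[1],y+best[2]; print("centre",cx,cy,best[0])
t=np.arange(0,360,2.); pr=prof(cx,cy,np.zeros((5,180))+np.linspace(.0213,.0247,5)[:,None],np.radians(t)[None].repeat(5,0)).mean(0)
i=np.argsort(pr)[:8]; print("dark",t[i],pr[i],"median",np.median(pr))
E
python3 ring.py w7 .066 .6326 .0157; python3 top.py t2 .60,-.254 .6326,.0157
```

```text
14.45 [0.5593 0.0212 0.2193] [179.9801   0.107   -4.4119] [ 22.184    9.7278 -13.8176  -0.0328 -66.5592  63.4172] [ 0.3975 -0.9784 -0.8376]
centre 0.6331000000000001 0.016200000000000006 60.46879
dark [312. 314. 310. 316. 308. 190. 192. 198.] [ 76.0184  76.2217  77.1813 104.9125 166.6535 168.2793 169.0522 172.2609] median 226.99004
.60,-.254 135 0.6007966995239258 -0.25474897027015686 0.02701503224670887
.6326,.0157 none 0
```

View pics/w7_rect.png

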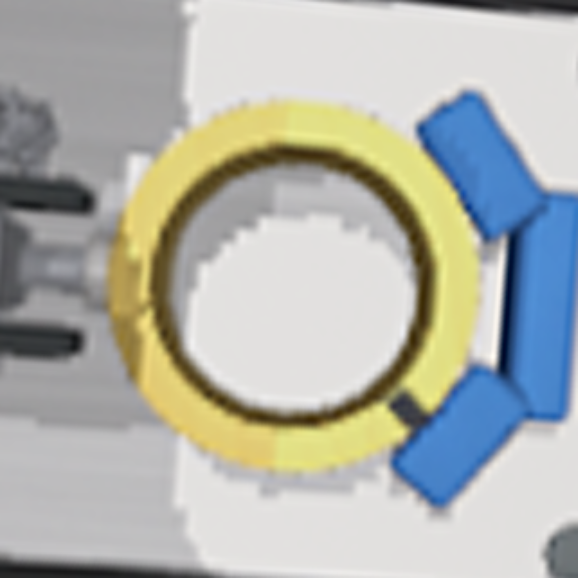

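The rectified view shows the brass home against both jaws, rim centre (0.6331, 0.0162), marker at 312°. Now to fetch the tool.

Request:
{"api": "play_rows", "payload": {
  "deltas": [
    [-0.0377,0.0477,0,0,0,0],
    [-0.0377,0.0477,0,0,0,0],
    [-0.0377,0.0477,0,0,0,0],
    [-0.0377,0.0477,0,0,0,0],
    [0,0,-0.05,0,0,0],
    [0,0,-0.05,0,0,0],
    [0,0,-0.05,0,0,0],
    [0,0,-0.0376,0,0,0],
    [0,0,0,0,0,0]
  ]
}}

```text
clock: 15.45
tool_pos: [0.4366, 0.1717, 0.0667]
orientation: [179.7, 0.3, -4.4]
force: [-0.2, 0.2, 1.1]
opening: 0.0571
gripper_force: 0.0
```

Request:
{"api": "play_rows", "payload": {
  "deltas": [
    [0,0,0,0,0,0],
    [0,0,0,0,0,0],
    [0,0,0,0,0,0],
    [0,0,0,0,0,0],
    [0,0,0,0,0,0],
    [0,0,0,0,0,0]
  ],
  "gripper": -1
}}

```text
clock: 16.05
tool_pos: [0.44, 0.1742, 0.0713]
orientation: [-179.9, -0.1, -4.4]
force: [-2.1, 0.7, 7.0]
opening: 0.0243
gripper_force: 29.6
```

Request:
{"api": "play_rows", "payload": {
  "deltas": [
    [0,0,0.02,0,0,0],
    [0,0,0.04,0,0,0],
    [0,0,0.04,0,0,0],
    [0,0,0,0,0,0],
    [0,0,0,0,0,0]
  ]
}}

```text
clock: 16.55
tool_pos: [0.4395, 0.1741, 0.1508]
orientation: [-179.9, -0.0, -4.4]
force: [-0.6, -1.1, -2.6]
opening: 0.024
gripper_force: 29.6
```

```bash
python3 look.py w8; python3 - <<'E'
from h import *
np.set_printoptions(precision=4,suppress=True)
t=np.array([.4394,.1736,.1499])
z=np.load("w8.npz"); c={k:z[k] for k in z.files}
for nm,cam,p,d in (("wrist",c,cv2.imread("pics/w8.png"),c["d"]),("side",camera_model("side"),*snapshot("side"))):
    W=cloud(cam,d)-t; hsv=cv2.cvtColor(p,cv2.COLOR_BGR2HSV).astype(int)
    m=(hsv[...,0]<22)&(hsv[...,0]>4)&(hsv[...,1]>150)&(abs(W[...,0])<.05)&(abs(W[...,1])<.05)&(abs(W[...,2])<.1)
    q=W[m]; print(nm,len(q))
    if len(q): print(q.min(0),q.max(0),np.median(q,0))
    if nm=="side":
        m=(abs(W[...,0])<.03)&(abs(W[...,1])<.03)&(W[...,2]<.0)&(W[...,2]>-.12); q=W[m]
        for k in range(-120,0,8):
            s=q[(q[:,2]*1000>=k)&(q[:,2]*1000<k+8)]
            if len(s): print(k,len(s),s.min(0),s.max(0))
        cv2.imwrite("pics/s4.png",cv2.resize(p[150:270,270:390],None,fx=5,fy=5,interpolation=cv2.INTER_CUBIC))
E
```

```text
16.55 [0.4395 0.1741 0.1508] [-179.9117   -0.0398   -4.4182] [ 45.5185   4.5848 -29.5966  -0.0319 -55.7253  40.0813] [-0.5638 -1.0528 -2.5964]
wrist 3569
[-0.0105 -0.0182 -0.0134] [0.0375 0.0125 0.0973] [ 0.0124 -0.001   0.047 ]
side 28
[-0.0077  0.0016 -0.0128] [ 0.0127  0.0141 -0.0015] [ 0.0035  0.0119 -0.007 ]
-120 31 [-0.0109 -0.0145 -0.1197] [ 0.0289  0.0298 -0.1123]
-112 32 [-0.0122 -0.0169 -0.1117] [ 0.0289  0.03   -0.1046]
-104 273 [-0.03   -0.0299 -0.1036] [ 0.03    0.0299 -0.096 ]
-96 86 [-0.0292 -0.028  -0.096 ] [ 0.03    0.0293 -0.093 ]
-64 2 [-0.0017  0.0008 -0.0614] [ 0.      0.0042 -0.0581]
-56 12 [-0.0092 -0.0072 -0.0525] [ 0.0089  0.0093 -0.0481]
-48 21 [-0.0059 -0.0002 -0.048 ] [ 0.0086  0.0087 -0.04  ]
-40 8 [-0.0024 -0.0009 -0.0398] [ 0.0049  0.0046 -0.0325]
-32 4 [-0.004   0.0046 -0.0309] [ 0.0032  0.0068 -0.0289]
-24 13 [-0.0151  0.0013 -0.0201] [ 0.0161  0.0171 -0.016 ]
-16 42 [-0.0153 -0.0087 -0.0157] [ 0.0167  0.0186 -0.0082]
-8 24 [-0.0105 -0.0037 -0.008 ] [ 0.0129  0.0141 -0.0015]
```

Request:
{"api": "play_rows", "payload": {
  "deltas": [
    [0,0,0.0563,0,0,0],
    [0.0421,-0.0349,0,0,0,0],
    [0.0421,-0.0349,0,0,0,0],
    [0.0421,-0.0349,0,0,0,0],
    [0.0421,-0.0349,0,0,0,0],
    [0.0421,-0.0349,0,0,0,0],
    [0.0421,-0.0349,0,0,0,0],
    [0,0,-0.0356,0,0,0],
    [0,0,-0.0356,0,0,0],
    [0,0,0,0,0,0]
  ]
}}

```text
clock: 17.65
tool_pos: [0.638, 0.0052, 0.1322]
orientation: [179.8, 0.6, -4.5]
force: [-1.1, -0.5, -2.7]
opening: 0.024
gripper_force: 29.6
```

Request:
{"api": "play_rows", "payload": {
  "deltas": [
    [0,0,0,0,0,0],
    [0,0,0,0,0,0],
    [0,0,0,0,0,0]
  ]
}}

```text
clock: 17.95
tool_pos: [0.6425, 0.0069, 0.1402]
orientation: [-180.0, -0.1, -4.4]
force: [0.5, 0.0, -0.4]
opening: 0.0241
gripper_force: 29.6
```

```bash
python3 look.py w9; python3 - <<'E'
from h import *
np.set_printoptions(precision=4,suppress=True)
z=np.load("w9.npz"); c={k:z[k] for k in z.files}; p=cv2.imread("pics/w9.png")
c2=camera_model("side"); s,d=snapshot("side"); np.save("s5d.npy",d)
W=cloud(c2,d); t=np.array([.6415,.0061,.1379])
R=W-t; m=(abs(R[...,0])<.03)&(abs(R[...,1])<.03)&(R[...,2]<0)&(R[...,2]>-.075); q=R[m]
for k in range(-72,0,6):
    ss=q[(q[:,2]*1000>=k)&(q[:,2]*1000<k+6)]
    if len(ss): print(k,len(ss),ss.min(0),ss.max(0))
q=W[(abs(W[...,0]-.6331)<.035)&(abs(W[...,1]-.016)<.035)&(abs(W[...,2]-.066)<.005)]; print("rim",len(q),q.min(0),q.max(0))
a=cv2.resize(s[165:235,190:270],None,fx=5,fy=5,interpolation=cv2.INTER_CUBIC); b=p[120:330,150:390]; b=cv2.resize(b,(400,350))
cv2.imwrite("pics/x1.png",np.hstack([a,b]))
E
```

```text
17.95 [0.6425 0.0069 0.1402] [-179.9617   -0.143    -4.352 ] [ 17.9934  20.6525  -9.726    0.022  -59.4747  67.6436] [ 0.5167  0.0318 -0.4018]
-72 28 [-0.0281 -0.0112 -0.072 ] [ 0.016   0.0286 -0.0694]
-60 1 [ 0.0021  0.0063 -0.0569] [ 0.0021  0.0063 -0.0569]
-54 6 [-0.0062  0.0019 -0.0533] [ 0.0048  0.0085 -0.0482]
-48 17 [-0.0064 -0.006  -0.0469] [ 0.0101  0.011  -0.0424]
-42 7 [-0.0038  0.0032 -0.0418] [ 0.0072  0.0075 -0.0369]
-36 4 [-0.0012  0.0029 -0.0351] [ 0.0042  0.0051 -0.0317]
-30 6 [-0.0041  0.0036 -0.0291] [ 0.0067  0.0092 -0.0248]
-24 1 [ 0.0038  0.0086 -0.0238] [ 0.0038  0.0086 -0.0238]
-18 27 [-0.0153 -0.004  -0.0165] [ 0.0171  0.0188 -0.0121]
-12 21 [-0.0128 -0.0022 -0.0118] [ 0.017   0.0169 -0.0061]
-6 17 [-0.0103  0.0063 -0.0053] [ 0.0136  0.0159 -0.0002]
rim 123 [ 0.6079 -0.008   0.0613] [0.6581 0.0459 0.0695]
```

View pics/x1.png

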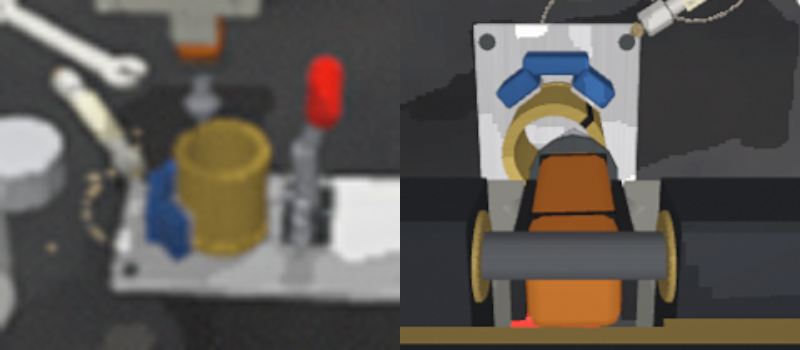

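The tool hangs over the marker side of the rim, relative position right within about 1 mm. I'll generate the circle.

```bash
cat > circ.py <<'E'
import numpy as np, json, sys
a0=float(sys.argv[1]); n=102
th=np.radians(a0+3.6*np.arange(n+1)); P=np.c_[np.cos(th),np.sin(th)]*14/800
acc=P[0].copy(); rows=[]
for k in range(1,n+1):
    s=np.round(P[k]-acc,4); acc+=s; rows.append([s[0],s[1]])
for i in range(0,n,10): print(json.dumps([[float(a),float(b),0,0,0,0] for a,b in rows[i:i+10]]))
print((acc-P[0])*800)
E
python3 circ.py 309
```

```text
[[0.0008, 0.0007, 0, 0, 0, 0], [0.0008, 0.0008, 0, 0, 0, 0], [0.0008, 0.0008, 0, 0, 0, 0], [0.0006, 0.0009, 0, 0, 0, 0], [0.0007, 0.0009, 0, 0, 0, 0], [0.0005, 0.0009, 0, 0, 0, 0], [0.0005, 0.001, 0, 0, 0, 0], [0.0005, 0.001, 0, 0, 0, 0], [0.0004, 0.001, 0, 0, 0, 0], [0.0003, 0.0011, 0, 0, 0, 0]]
[[0.0002, 0.001, 0, 0, 0, 0], [0.0002, 0.0011, 0, 0, 0, 0], [0.0001, 0.0011, 0, 0, 0, 0], [0.0001, 0.0011, 0, 0, 0, 0], [-0.0, 0.0011, 0, 0, 0, 0], [-0.0001, 0.0011, 0, 0, 0, 0], [-0.0002, 0.0011, 0, 0, 0, 0], [-0.0002, 0.0011, 0, 0, 0, 0], [-0.0003, 0.001, 0, 0, 0, 0], [-0.0004, 0.0011, 0, 0, 0, 0]]
[[-0.0004, 0.001, 0, 0, 0, 0], [-0.0005, 0.001, 0, 0, 0, 0], [-0.0005, 0.0009, 0, 0, 0, 0], [-0.0006, 0.0009, 0, 0, 0, 0], [-0.0007, 0.0009, 0, 0, 0, 0], [-0.0007, 0.0008, 0, 0, 0, 0], [-0.0008, 0.0008, 0, 0, 0, 0], [-0.0008, 0.0008, 0, 0, 0, 0], [-0.0009, 0.0006, 0, 0, 0, 0], [-0.0009, 0.0007, 0, 0, 0, 0]]
[[-0.0009, 0.0005, 0, 0, 0, 0], [-0.001, 0.0006, 0, 0, 0, 0], [-0.001, 0.0004, 0, 0, 0, 0], [-0.001, 0.0004, 0, 0, 0, 0], [-0.0011, 0.0003, 0, 0, 0, 0], [-0.0011, 0.0003, 0, 0, 0, 0], [-0.001
[... 1332 characters left out ...]
[0.0009, -0.0007, 0, 0, 0, 0]]
[[0.0009, -0.0005, 0, 0, 0, 0], [0.001, -0.0006, 0, 0, 0, 0], [0.001, -0.0004, 0, 0, 0, 0], [0.001, -0.0004, 0, 0, 0, 0], [0.0011, -0.0003, 0, 0, 0, 0], [0.001, -0.0003, 0, 0, 0, 0], [0.0011, -0.0001, 0, 0, 0, 0], [0.0011, -0.0002, 0, 0, 0, 0], [0.0011, 0.0, 0, 0, 0, 0], [0.0011, 0.0, 0, 0, 0, 0]]
[[0.0011, 0.0001, 0, 0, 0, 0], [0.0011, 0.0002, 0, 0, 0, 0], [0.0011, 0.0002, 0, 0, 0, 0], [0.001, 0.0003, 0, 0, 0, 0], [0.0011, 0.0004, 0, 0, 0, 0], [0.001, 0.0004, 0, 0, 0, 0], [0.001, 0.0005, 0, 0, 0, 0], [0.0009, 0.0005, 0, 0, 0, 0], [0.0009, 0.0006, 0, 0, 0, 0], [0.0009, 0.0007, 0, 0, 0, 0]]
[[0.0008, 0.0007, 0, 0, 0, 0], [0.0008, 0.0008, 0, 0, 0, 0]]
[1.28 1.2 ]
```

Request:
{"api": "play_rows", "payload": {
  "deltas": [
    [-0.0004,0.0003,-0.0056,0,0,0],
    [0,0,-0.0056,0,0,0],
    [0,0,-0.0056,0,0,0],
    [0,0,-0.0056,0,0,0],
    [0,0,-0.0056,0,0,0],
    [0,0,0,0,0,0],
    [0,0,0,0,0,0],
    [0,0,0,0,0,0]
  ]
}}

```text
clock: 18.85
tool_pos: [0.6411, 0.0067, 0.1162]
orientation: [-180.0, 0.0, -4.4]
force: [-2.2, 1.2, -0.1]
opening: 0.0241
gripper_force: 29.6
```

The contact force is about 2.5 N inward and 1.3 N up, matching the spring at roughly 4 mm. I'll run the circle.

Request:
{"api": "play_rows", "payload": {
  "deltas": [
    [0.0008,0.0007,0,0,0,0],
    [0.0008,0.0008,0,0,0,0],
    [0.0008,0.0008,0,0,0,0],
    [0.0006,0.0009,0,0,0,0],
    [0.0007,0.0009,0,0,0,0],
    [0.0005,0.0009,0,0,0,0],
    [0.0005,0.001,0,0,0,0],
    [0.0005,0.001,0,0,0,0],
    [0.0004,0.001,0,0,0,0],
    [0.0003,0.0011,0,0,0,0]
  ]
}}

```text
clock: 19.85
tool_pos: [0.646, 0.0138, 0.1161]
orientation: [180.0, 0.0, -4.4]
force: [-4.0, -1.4, 0.5]
opening: 0.0242
gripper_force: 29.6
```

Request:
{"api": "play_rows", "payload": {
  "deltas": [
    [0.0002,0.001,0,0,0,0],
    [0.0002,0.0011,0,0,0,0],
    [0.0001,0.0011,0,0,0,0],
    [0.0001,0.0011,0,0,0,0],
    [0,0.0011,0,0,0,0],
    [-0.0001,0.0011,0,0,0,0],
    [-0.0002,0.0011,0,0,0,0],
    [-0.0002,0.0011,0,0,0,0],
    [-0.0003,0.001,0,0,0,0],
    [-0.0004,0.0011,0,0,0,0]
  ]
}}

```text
clock: 20.85
tool_pos: [0.6457, 0.0225, 0.1162]
orientation: [180.0, -0.0, -4.4]
force: [-2.1, -3.9, 0.8]
opening: 0.0238
gripper_force: 29.6
```

Request:
{"api": "play_rows", "payload": {
  "deltas": [
    [-0.0004,0.001,0,0,0,0],
    [-0.0005,0.001,0,0,0,0],
    [-0.0005,0.0009,0,0,0,0],
    [-0.0006,0.0009,0,0,0,0],
    [-0.0007,0.0009,0,0,0,0],
    [-0.0007,0.0008,0,0,0,0],
    [-0.0008,0.0008,0,0,0,0],
    [-0.0008,0.0008,0,0,0,0],
    [-0.0009,0.0006,0,0,0,0],
    [-0.0009,0.0007,0,0,0,0]
  ]
}}

```text
clock: 21.85
tool_pos: [0.6403, 0.0294, 0.1162]
orientation: [-180.0, -0.0, -4.4]
force: [-0.6, -4.7, 0.2]
opening: 0.0236
gripper_force: 29.6
```

Request:
{"api": "play_rows", "payload": {
  "deltas": [
    [-0.0009,0.0004,0,0,0,0],
    [-0.001,0.0005,0,0,0,0],
    [-0.001,0.0003,0,0,0,0],
    [-0.001,0.0003,0,0,0,0],
    [-0.0011,0.0002,0,0,0,0],
    [-0.0011,0.0002,0,0,0,0],
    [-0.001,0,0,0,0,0],
    [-0.0011,0.0001,0,0,0,0],
    [-0.0011,-0.0001,0,0,0,0],
    [-0.0011,-0.0001,0,0,0,0]
  ]
}}

```text
clock: 22.85
tool_pos: [0.6318, 0.0308, 0.1161]
orientation: [-180.0, -0.0, -4.4]
force: [1.1, -2.7, 0.1]
opening: 0.0242
gripper_force: 29.6
```

Request:
{"api": "play_rows", "payload": {
  "deltas": [
    [-0.0011,-0.0001,0,0,0,0],
    [-0.0011,-0.0002,0,0,0,0],
    [-0.0011,-0.0002,0,0,0,0],
    [-0.001,-0.0003,0,0,0,0],
    [-0.0011,-0.0004,0,0,0,0],
    [-0.001,-0.0004,0,0,0,0],
    [-0.001,-0.0005,0,0,0,0],
    [-0.0009,-0.0005,0,0,0,0],
    [-0.001,-0.0006,0,0,0,0],
    [-0.0008,-0.0007,0,0,0,0]
  ]
}}

```text
clock: 23.85
tool_pos: [0.6239, 0.0277, 0.1162]
orientation: [-180.0, -0.0, -4.4]
force: [3.1, -0.5, -0.3]
opening: 0.0242
gripper_force: 29.6
```

Request:
{"api": "play_rows", "payload": {
  "deltas": [
    [-0.001,-0.0007,0,0,0,0],
    [-0.0008,-0.0008,0,0,0,0],
    [-0.0009,-0.0008,0,0,0,0],
    [-0.0008,-0.0009,0,0,0,0],
    [-0.0007,-0.0009,0,0,0,0],
    [-0.0006,-0.0009,0,0,0,0],
    [-0.0005,-0.001,0,0,0,0],
    [-0.0004,-0.001,0,0,0,0],
    [-0.0004,-0.001,0,0,0,0],
    [-0.0003,-0.0011,0,0,0,0]
  ]
}}

```text
clock: 24.85
tool_pos: [0.6186, 0.0204, 0.1161]
orientation: [-180.0, -0.0, -4.4]
force: [2.6, 2.3, 0.5]
opening: 0.0241
gripper_force: 29.6
```

Request:
{"api": "play_rows", "payload": {
  "deltas": [
    [-0.0003,-0.001,0,0,0,0],
    [-0.0002,-0.0011,0,0,0,0],
    [-0.0001,-0.0011,0,0,0,0],
    [0,-0.0011,0,0,0,0],
    [0,-0.0011,0,0,0,0],
    [0.0001,-0.0011,0,0,0,0],
    [0.0002,-0.0011,0,0,0,0],
    [0.0002,-0.0011,0,0,0,0],
    [0.0003,-0.001,0,0,0,0],
    [0.0003,-0.0011,0,0,0,0]
  ]
}}

```text
clock: 25.85
tool_pos: [0.6189, 0.0117, 0.116]
orientation: [-180.0, 0.0, -4.4]
force: [1.7, 3.3, -0.7]
opening: 0.0243
gripper_force: 29.6
```

Request:
{"api": "play_rows", "payload": {
  "deltas": [
    [0.0005,-0.001,0,0,0,0],
    [0.0005,-0.001,0,0,0,0],
    [0.0005,-0.0009,0,0,0,0],
    [0.0006,-0.0009,0,0,0,0],
    [0.0007,-0.0009,0,0,0,0],
    [0.0007,-0.0008,0,0,0,0],
    [0.0008,-0.0008,0,0,0,0],
    [0.0008,-0.0008,0,0,0,0],
    [0.0009,-0.0006,0,0,0,0],
    [0.0009,-0.0007,0,0,0,0]
  ]
}}

```text
clock: 26.85
tool_pos: [0.6242, 0.0048, 0.1159]
orientation: [180.0, 0.0, -4.4]
force: [-0.8, 4.2, 0.3]
opening: 0.0237
gripper_force: 29.6
```

Request:
{"api": "play_rows", "payload": {
  "deltas": [
    [0.0009,-0.0005,0,0,0,0],
    [0.001,-0.0006,0,0,0,0],
    [0.001,-0.0004,0,0,0,0],
    [0.001,-0.0004,0,0,0,0],
    [0.0011,-0.0003,0,0,0,0],
    [0.001,-0.0003,0,0,0,0],
    [0.0011,-0.0001,0,0,0,0],
    [0.0011,-0.0002,0,0,0,0],
    [0.0011,0,0,0,0,0],
    [0.0011,0,0,0,0,0]
  ]
}}

```text
clock: 27.85
tool_pos: [0.6327, 0.0026, 0.116]
orientation: [180.0, 0.0, -4.4]
force: [-1.9, 2.7, 0.9]
opening: 0.0239
gripper_force: 29.6
```

Request:
{"api": "play_rows", "payload": {
  "deltas": [
    [0.0011,0.0001,0,0,0,0],
    [0.0011,0.0002,0,0,0,0],
    [0.0011,0.0002,0,0,0,0],
    [0.001,0.0003,0,0,0,0],
    [0.0011,0.0004,0,0,0,0],
    [0.001,0.0004,0,0,0,0],
    [0.001,0.0005,0,0,0,0],
    [0.0009,0.0005,0,0,0,0],
    [0.0009,0.0006,0,0,0,0],
    [0.0009,0.0007,0,0,0,0]
  ]
}}

```text
clock: 28.85
tool_pos: [0.6408, 0.0057, 0.116]
orientation: [180.0, 0.0, -4.4]
force: [-2.9, 0.4, 0.9]
opening: 0.0241
gripper_force: 29.6
```

Request:
{"api": "play_rows", "payload": {
  "deltas": [
    [0.0008,0.0007,0,0,0,0],
    [0.0008,0.0008,0,0,0,0],
    [0.0008,0.0008,0,0,0,0],
    [0,0,0,0,0,0],
    [0,0,0,0,0,0],
    [0,0,0,0,0,0]
  ]
}}

```text
clock: 29.45
tool_pos: [0.6429, 0.0077, 0.1162]
orientation: [-180.0, -0.0, -4.4]
force: [-3.4, 0.1, 0.1]
opening: 0.0242
gripper_force: 29.6
```

The full turn past the marker kept contact throughout. Now lift off and return the tool.

Request:
{"api": "play_rows", "payload": {
  "deltas": [
    [0,0,0.02,0,0,0],
    [0,0,0.04,0,0,0],
    [0,0,0.04,0,0,0],
    [-0.0424,0.0346,0,0,0,0],
    [-0.0424,0.0346,0,0,0,0],
    [-0.0424,0.0346,0,0,0,0],
    [-0.0424,0.0346,0,0,0,0],
    [-0.0424,0.0346,0,0,0,0],
    [-0.0424,0.0346,0,0,0,0],
    [0,0,-0.0285,0,0,0]
  ]
}}

```text
clock: 30.45
tool_pos: [0.4391, 0.1779, 0.1766]
orientation: [-179.6, -0.4, -4.1]
force: [1.4, 0.8, -1.0]
opening: 0.0242
gripper_force: 29.6
```

Request:
{"api": "play_rows", "payload": {
  "deltas": [
    [0,0,-0.0285,0,0,0],
    [0,0,0,0,0,0],
    [0,0,0,0,0,0],
    [0,0,0,0,0,0],
    [0,0,-0.02,0,0,0],
    [0,0,-0.02,0,0,0],
    [0,0,-0.02,0,0,0],
    [0,0,-0.02,0,0,0],
    [0,0,-0.012,0,0,0],
    [0,0,-0.007,0,0,0]
  ]
}}

```text
clock: 31.45
tool_pos: [0.4398, 0.1737, 0.0712]
orientation: [-180.0, -0.0, -4.4]
force: [-1.2, -0.4, 3.5]
opening: 0.0241
gripper_force: 29.6
```

Request:
{"api": "play_rows", "payload": {
  "deltas": [
    [0,0,0,0,0,0],
    [0,0,0,0,0,0],
    [0,0,0,0,0,0]
  ]
}}

```text
clock: 31.75
tool_pos: [0.4397, 0.174, 0.0718]
orientation: [-180.0, -0.0, -4.4]
force: [0.8, 0.4, -2.4]
opening: 0.024
gripper_force: 29.8
```

Request:
{"api": "play_rows", "payload": {
  "deltas": [
    [0,0,0,0,0,0],
    [0,0,0,0,0,0],
    [0,0,0,0,0,0],
    [0,0,0.0539,0,0,0],
    [0,0,0.0539,0,0,0],
    [0,0,0.0539,0,0,0]
  ],
  "gripper": 0.2
}}

```text
clock: 32.35
tool_pos: [0.4391, 0.1734, 0.2023]
orientation: [180.0, 0.0, -4.4]
force: [2.2, 0.3, 0.6]
opening: 0.0522
gripper_force: 0.0
```

Request:
{"api": "play_rows", "payload": {
  "deltas": [
    [0.0409,-0.0389,0,0,0,0],
    [0.0409,-0.0389,0,0,0,0],
    [0.0409,-0.0389,0,0,0,0],
    [0.0409,-0.0389,0,0,0,0],
    [0.0409,-0.0389,0,0,0,0],
    [0,0,0,0,0,0],
    [0,0,-0.045,0,0,0],
    [0,0,-0.045,0,0,0],
    [0,0,-0.045,0,0,0],
    [0,0,0,0,0,0]
  ],
  "gripper": -1
}}

```text
clock: 33.35
tool_pos: [0.5992, 0.0175, 0.0879]
orientation: [179.9, 0.5, -4.4]
force: [-0.4, -0.5, -0.3]
opening: 0.0007
gripper_force: 0.0
```

Request:
{"api": "play_rows", "payload": {
  "deltas": [
    [-0.0087,0.0006,0,0,0,0],
    [-0.0087,0.0006,0,0,0,0],
    [-0.0047,0.0003,-0.001,0,0,0],
    [-0.0047,0.0003,-0.001,0,0,0],
    [-0.0047,0.0003,-0.001,0,0,0],
    [-0.0047,0.0003,-0.0017,0,0,0]
  ]
}}

```text
clock: 33.95
tool_pos: [0.5737, 0.0202, 0.0895]
orientation: [-180.0, -0.0, -4.4]
force: [0.8, -0.7, 0.6]
opening: 0.0006
gripper_force: 0.4
```

Request:
{"api": "play_rows", "payload": {
  "deltas": [
    [-0.0047,0.0003,-0.0017,0,0,0],
    [-0.0047,0.0003,-0.0017,0,0,0],
    [-0.0049,0.0004,-0.0026,0,0,0],
    [-0.0049,0.0004,-0.0026,0,0,0],
    [-0.0047,0.0003,-0.003,0,0,0],
    [-0.0047,0.0003,-0.003,0,0,0],
    [0,0,0,0,0,0],
    [0,0,0,0,0,0]
  ]
}}

```text
clock: 34.75
tool_pos: [0.5511, 0.0217, 0.0772]
orientation: [180.0, -0.0, -4.4]
force: [-0.4, -0.3, 0.6]
opening: 0.0007
gripper_force: 0.0
```

```bash
python3 knob.py s6
```

```text
knob pts 30 [0.5277 0.0478 0.0889] [0.5214 0.0401 0.0828] [0.5348 0.0533 0.0954]
force [-1.1081  0.0189 -0.0341]
x_n -0.10694446913660738 z_n 0.08091118106766365
```

Lever open. I'll grip the brass deep, check the lift, and carry it to the tray.

Request:
{"api": "play_rows", "payload": {
  "deltas": [
    [0,0,0.0389,0,0,0],
    [0,0,0.0389,0,0,0],
    [0,0,0.0389,0,0,0],
    [0.0488,-0.0031,0,0,0,0],
    [0.0488,-0.0031,0,0,0,0],
    [0,0,0,0,0,0],
    [0,0,-0.0432,0,0,0],
    [0,0,-0.0432,0,0,0],
    [0,0,-0.0432,0,0,0],
    [0,0,-0.0432,0,0,0]
  ],
  "gripper": 0.6
}}

```text
clock: 35.8
tool_pos: [0.6291, 0.0166, 0.0313]
orientation: [-180.0, -0.0, -4.4]
force: [-0.2, 1.0, 0.2]
opening: 0.0696
gripper_force: 0.0
```

Request:
{"api": "play_rows", "payload": {
  "deltas": [
    [0,0,0,0,0,0],
    [0,0,0,0,0,0],
    [0,0,0,0,0,0]
  ]
}}

```text
clock: 36.1
tool_pos: [0.6306, 0.017, 0.0345]
orientation: [-180.0, -0.2, -4.4]
force: [0.9, 0.6, 0.3]
opening: 0.0701
gripper_force: 0.0
```

Request:
{"api": "play_rows", "payload": {
  "deltas": [
    [0,0,0,0,0,0],
    [0,0,0,0,0,0],
    [0,0,0,0,0,0],
    [0,0,0,0,0,0],
    [0,0,0,0,0,0]
  ],
  "gripper": 0
}}

```text
clock: 36.6
tool_pos: [0.6298, 0.0174, 0.0335]
orientation: [-179.9, -0.1, -4.4]
force: [-1.9, 3.6, 6.2]
opening: 0.051
gripper_force: 30.0
```

Request:
{"api": "play_rows", "payload": {
  "deltas": [
    [0,0,0.03,0,0,0],
    [0,0,0.0592,0,0,0],
    [0,0,0.0584,0,0,0],
    [0,0,0,0,0,0],
    [-0.0085,0.0562,0,0,0,0],
    [-0.0085,0.0562,0,0,0,0],
    [-0.0085,0.0562,0,0,0,0],
    [-0.0085,0.0562,0,0,0,0],
    [-0.0085,0.0562,0,0,0,0],
    [-0.0085,0.0562,0,0,0,0]
  ]
}}

```text
clock: 37.6
tool_pos: [0.587, 0.2877, 0.1493]
orientation: [179.9, 0.1, -4.4]
force: [1.5, 0.1, -3.8]
opening: 0.0509
gripper_force: 30.0
```

Request:
{"api": "play_rows", "payload": {
  "deltas": [
    [-0.0085,0.0562,0,0,0,0],
    [-0.0085,0.0562,0,0,0,0],
    [0,0,0,0,0,0],
    [0,0,0,0,0,0],
    [0,0,0,0,0,0]
  ]
}}

```text
clock: 38.1
tool_pos: [0.5742, 0.3754, 0.1494]
orientation: [179.9, 0.1, -4.4]
force: [0.0, -0.7, -3.4]
opening: 0.0509
gripper_force: 30.0
```

```bash
python3 look.py w10; python3 rim.py w10 .184 .579 .376; python3 top.py t3 .60,-.254; python3 - <<'E'
from h import *
p=cv2.imread("pics/w10.png"); t=cv2.imread("pics/t3.png"); cv2.imwrite("pics/x2.png",np.hstack([p[100:384,60:460],cv2.resize(t[100:300,100:400],(400,284))]))
E
```

```text
38.1 [0.5742 0.3754 0.1494] [179.9135   0.0834  -4.4176] [ 49.3964  24.2104  -2.8535  -0.0182 -63.0551  36.1944] [ 0.0493 -0.6687 -3.3695]
2707 ((0.5795847773551941, 0.3749072253704071), 0.02656475454568863) [0.5534 0.3522 0.184 ] [0.6051 0.4006 0.184 ] 0.1818658689997643
.60,-.254 133 0.6008245348930359 -0.2541199326515198 0.026368001475930214
```

View pics/x2.png

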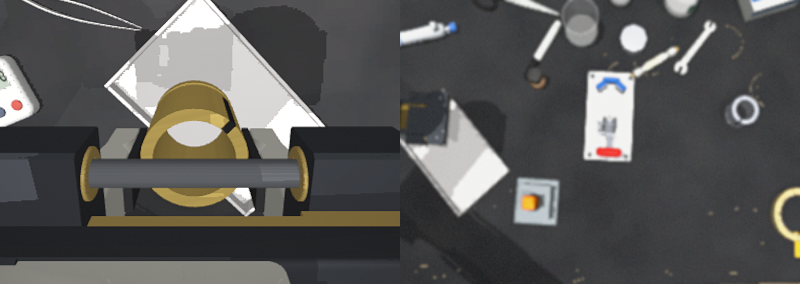

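Brass hangs over the tray floor, and the lever, tool and bottle are fine. I'll set it down and go on to the steel.

Request:
{"api": "play_rows", "payload": {
  "deltas": [
    [0,0,-0.05,0,0,0],
    [0,0,-0.05,0,0,0],
    [0,0,-0.03,0,0,0],
    [0,0,-0.014,0,0,0],
    [0,0,-0.0075,0,0,0],
    [0,0,0,0,0,0],
    [0,0,0,0,0,0],
    [0,0,0,0,0,0]
  ]
}}

```text
clock: 39.0
tool_pos: [0.5755, 0.3769, 0.0305]
orientation: [-179.9, -0.1, -4.4]
force: [-0.1, -0.4, -4.5]
opening: 0.051
gripper_force: 30.0
```

Request:
{"api": "play_rows", "payload": {
  "deltas": [
    [0,0,0,0,0,0],
    [0,0,0,0,0,0],
    [0,0,0,0,0,0],
    [0,0,0,0,0,0],
    [0,0,0.03,0,0,0],
    [0,0,0.06,0,0,0],
    [0,0,0.0615,0,0,0],
    [0.0021,-0.0562,0,0,0,0],
    [0.0021,-0.0562,0,0,0,0],
    [0.0021,-0.0562,0,0,0,0]
  ],
  "gripper": 0.6
}}

```text
clock: 40.0
tool_pos: [0.5796, 0.2405, 0.1511]
orientation: [-179.9, -0.1, -4.3]
force: [1.3, -0.6, 0.3]
opening: 0.07
gripper_force: 0.0
```

Request:
{"api": "play_rows", "payload": {
  "deltas": [
    [0.0021,-0.0562,0,0,0,0],
    [0.0021,-0.0562,0,0,0,0],
    [0.0021,-0.0562,0,0,0,0],
    [0.0021,-0.0562,0,0,0,0],
    [0.0021,-0.0562,0,0,0,0],
    [0,0,0,0,0,0]
  ]
}}

```text
clock: 40.6
tool_pos: [0.5878, 0.0123, 0.1507]
orientation: [180.0, 0.0, -4.6]
force: [0.3, 1.1, 0.3]
opening: 0.0694
gripper_force: 0.0
```

```bash
python3 top.py t4 .60,-.254 .579,.376 .44,-.19; python3 knob.py s7
```

```text
.60,-.254 137 0.6008824706077576 -0.2538187801837921 0.026371140033006668
.579,.376 none 0
.44,-.19 none 0
knob pts 83 [0.5262 0.0323 0.0904] [0.5162 0.0063 0.0788] [0.5349 0.0532 0.0962]
force [0.6502 0.0251 0.1599]
x_n -0.10732821413109374 z_n 0.08236599110453463
```

```bash
cat > tray.py <<'E'
from h import *
np.set_printoptions(precision=4,suppress=True)
for n in ("top","side"):
    c=camera_model(n); p,d=snapshot(n); W=cloud(c,d)
    m=(abs(W[...,0]-.54)<.12)&(abs(W[...,1]-.344)<.12)&(W[...,2]>.03)&(d>0); q=W[m]
    print(n,len(q))
    if len(q):
        print(q.min(0),q.max(0)); r=q[(q[:,2]>.056)&(q[:,2]<.072)]; print(len(r))
        if len(r)>4: print(cv2.minEnclosingCircle(r[:,:2].astype(np.float32)))
cv2.imwrite("pics/tr_side.png",p)
E
python3 tray.py
```

```text
top 1885
[0.4542 0.2241 0.5484] [0.5559 0.2693 0.5877]
0
side 3816
[0.4539 0.224  0.0305] [0.6034 0.4049 0.5924]
223
((0.5783715844154358, 0.3769603967666626), 0.02741418592631817)
```

Request:
{"api": "play_rows", "payload": {
  "deltas": [
    [0.0021,-0.0562,0,0,0,0],
    [0.0021,-0.0562,0,0,0,0],
    [0.0021,-0.0562,0,0,0,0],
    [0.0021,-0.0562,0,0,0,0],
    [0.0021,-0.0562,0,0,0,0],
    [0.0021,-0.0562,0,0,0,0],
    [0,0,0,0,0,0],
    [0,0,0,0,0,0],
    [0,0,0,0,0,0]
  ]
}}

```text
clock: 41.7
tool_pos: [0.5986, -0.2516, 0.1503]
orientation: [-180.0, 0.0, -4.3]
force: [0.5, -0.0, 0.5]
opening: 0.07
gripper_force: 0.0
```

```bash
python3 look.py w11; python3 rim.py w11 .058 .601 -.254
```

```text
41.7 [ 0.5986 -0.2516  0.1503] [-179.9898    0.0144   -4.3107] [ -5.6271  20.8744  -7.9433  -0.0113 -61.1969  91.3218] [ 0.4756 -0.0253  0.5007]
1156 ((0.6022657155990601, -0.2533360719680786), 0.02649373561143875) [ 0.5762 -0.278   0.058 ] [ 0.6284 -0.23    0.058 ] 0.05802235975788303
```

Request:
{"api": "play_rows", "payload": {
  "deltas": [
    [0,0,-0.05,0,0,0],
    [0,0,-0.05,0,0,0],
    [0,0,-0.04,0,0,0],
    [0,0,-0.0176,0,0,0],
    [0,0,0,0,0,0],
    [0,0,0,0,0,0],
    [0,0,0,0,0,0]
  ]
}}

```text
clock: 42.45
tool_pos: [0.5999, -0.253, 0.0265]
orientation: [180.0, -0.2, -4.3]
force: [-1.0, -0.1, 1.2]
opening: 0.0701
gripper_force: 0.0
```

Request:
{"api": "play_rows", "payload": {
  "deltas": [
    [0,0,0,0,0,0],
    [0,0,0,0,0,0],
    [0,0,0,0,0,0],
    [0,0,0,0,0,0],
    [0,0,0,0,0,0]
  ],
  "gripper": 0
}}

```text
clock: 42.95
tool_pos: [0.5986, -0.2531, 0.0251]
orientation: [180.0, -0.1, -4.4]
force: [-1.0, 1.7, 5.1]
opening: 0.0513
gripper_force: 30.0
```

Request:
{"api": "play_rows", "payload": {
  "deltas": [
    [0,0,0.025,0,0,0],
    [0,0,0.06,0,0,0],
    [0,0,0.06,0,0,0],
    [0.0053,0.0561,0,0,0,0],
    [0.0053,0.0561,0,0,0,0],
    [0.0053,0.0561,0,0,0,0],
    [0.0053,0.0561,0,0,0,0],
    [0.0053,0.0561,0,0,0,0],
    [0.0053,0.0561,0,0,0,0]
  ]
}}

```text
clock: 43.85
tool_pos: [0.623, 0.0179, 0.1397]
orientation: [180.0, 0.1, -4.4]
force: [0.8, 0.4, -2.4]
opening: 0.0511
gripper_force: 30.0
```

Request:
{"api": "play_rows", "payload": {
  "deltas": [
    [0,0,0,0,0,0],
    [0,0,0,0,0,0],
    [0,0,0,0,0,0],
    [0,0,0,0,0,0]
  ]
}}

```text
clock: 44.25
tool_pos: [0.6234, 0.0151, 0.14]
orientation: [180.0, 0.0, -4.5]
force: [0.1, -0.9, -2.6]
opening: 0.0517
gripper_force: 30.0
```

```bash
python3 look.py w12; python3 rim.py w12 .174 .6276 .016; python3 tray.py
```

```text
44.25 [0.6234 0.0151 0.14  ] [179.9863   0.0408  -4.4775] [ 19.2968  19.1165 -12.0692  -0.0046 -58.8572  66.228 ] [ 0.0774 -0.9187 -2.5849]
2834 ((0.6279259324073792, 0.014745622873306274), 0.026746639981865883) [ 0.6016 -0.0079  0.174 ] [0.6539 0.0405 0.174 ] 0.1729219506534167
top 1747
[0.4943 0.224  0.5348] [0.5945 0.2693 0.5799]
0
side 3818
[0.4902 0.224  0.03  ] [0.6035 0.4052 0.5855]
230
((0.5780584812164307, 0.3778459131717682), 0.027453990653157234)
```

Request:
{"api": "play_rows", "payload": {
  "deltas": [
    [0,0,-0.05,0,0,0],
    [0,0,-0.04,0,0,0],
    [0,0,-0.02,0,0,0],
    [0,0,-0.014,0,0,0],
    [0,0,-0.01,0,0,0],
    [0,0,0,0,0,0],
    [0,0,0,0,0,0],
    [0,0,0,0,0,0]
  ]
}}

```text
clock: 45.2
tool_pos: [0.6242, 0.0163, 0.0338]
orientation: [-180.0, -0.1, -4.4]
force: [-0.0, -0.0, -2.1]
opening: 0.0514
gripper_force: 30.0
```

Request:
{"api": "play_rows", "payload": {
  "deltas": [
    [0,0,0,0,0,0],
    [0,0,0,0,0,0],
    [0,0,0,0,0,0],
    [0,0,0,0,0,0],
    [0,0,0.03,0,0,0],
    [0,0,0.06,0,0,0],
    [0,0,0.06,0,0,0]
  ],
  "gripper": 0.6
}}

```text
clock: 45.9
tool_pos: [0.6231, 0.016, 0.1539]
orientation: [179.9, 0.1, -4.4]
force: [2.1, 1.4, 0.1]
opening: 0.0702
gripper_force: 0.0
```

Request:
{"api": "play_rows", "payload": {
  "deltas": [
    [-0.0408,0.0032,0,0,0,0],
    [-0.0408,0.0032,0,0,0,0],
    [-0.0408,0.0032,0,0,0,0],
    [-0.0408,0.0032,0,0,0,0],
    [0,0,0,0,0,0],
    [0,0,0,0,0,0],
    [0,0,-0.0365,0,0,0],
    [0,0,-0.0365,0,0,0],
    [0,0,-0.0365,0,0,0],
    [0,0,0,0,0,0]
  ],
  "gripper": -1
}}

```text
clock: 46.9
tool_pos: [0.4914, 0.0255, 0.0622]
orientation: [179.8, 0.3, -4.5]
force: [0.1, -0.1, 0.1]
opening: 0.0011
gripper_force: 0.0
```

Request:
{"api": "play_rows", "payload": {
  "deltas": [
    [0.0125,-0.0009,0,0,0,0],
    [0.0044,-0.0003,0.0032,0,0,0],
    [0.0044,-0.0003,0.0032,0,0,0],
    [0.0044,-0.0003,0.0032,0,0,0],
    [0.0042,-0.0003,0.0026,0,0,0],
    [0.0042,-0.0003,0.0026,0,0,0],
    [0.0042,-0.0003,0.0026,0,0,0],
    [0.0045,-0.0003,0.002,0,0,0],
    [0.0045,-0.0003,0.002,0,0,0],
    [0.0045,-0.0003,0.002,0,0,0]
  ]
}}

```text
clock: 47.9
tool_pos: [0.5357, 0.0238, 0.0847]
orientation: [-180.0, -0.1, -4.4]
force: [0.3, -0.5, 0.4]
opening: 0.0004
gripper_force: 0.0
```

Request:
{"api": "play_rows", "payload": {
  "deltas": [
    [0.0053,-0.0004,0.0016,0,0,0],
    [0.0053,-0.0004,0.0016,0,0,0],
    [0.0036,-0.0003,0.0008,0,0,0],
    [0,0,0,0,0,0],
    [-0.02,0.0015,0,0,0,0],
    [0,0,0.06,0,0,0],
    [0,0,0.06,0,0,0],
    [0.0378,-0.0032,0.0463,0,0,0],
    [0,0,0,0,0,0],
    [0,0,0,0,0,0]
  ]
}}

```text
clock: 48.9
tool_pos: [0.5607, 0.0215, 0.221]
orientation: [-179.9, -0.1, -4.4]
force: [-0.5, 0.1, -0.3]
opening: 0.0005
gripper_force: 0.0
```

Request:
{"api": "play_rows", "payload": {
  "deltas": [
    [0,0,0,0,0,0],
    [0,0,0,0,0,0]
  ],
  "gripper": 0.3
}}

```text
clock: 49.1
tool_pos: [0.5591, 0.0211, 0.2192]
orientation: [180.0, 0.1, -4.4]
force: [-0.4, -0.4, -0.5]
opening: 0.0114
gripper_force: 0.0
```

```bash
python3 look.py w13; python3 ring.py w13 .066 .6326 .0157; python3 knob.py s8; python3 rim.py w13 .066 .6326 .0157
```

```text
49.1 [0.5591 0.0211 0.2192] [179.9507   0.1321  -4.3972] [ 22.1977   9.7311 -13.8388  -0.0164 -66.5702  63.4117] [-0.4106 -0.4098 -0.4527]
centre 0.6321000000000001 0.014700000000000003 54.690735
dark [152. 150. 148. 146. 154. 190. 192. 194.] [ 60.7555  61.1459  63.6672 123.0334 125.5555 135.6432 136.941  137.0891] median 224.53056
knob pts 81 [0.5672 0.0298 0.1128] [0.5582 0.0042 0.1019] [0.5754 0.0505 0.1181]
force [ 0.7739  0.4198 -0.722 ]
x_n -0.06629879529154757 z_n 0.10483651654701037
883 ((0.6319701671600342, 0.015142133459448814), 0.02616865560412407) [ 0.6063 -0.0083  0.066 ] [0.658  0.0397 0.066 ] 0.06613789099790945
```

```bash
python3 rim.py w7 .066 .6326 .0157;  cat > blob.py <<'E'
from h import *
from scipy.ndimage import label
# bore edge fit: dark/bright; compare rectified images, fit inner bore circle with Hough on rectified
for n in ("w7","w13"):
    g=cv2.cvtColor(cv2.imread(f"pics/{n}_rect.png"),cv2.COLOR_BGR2GRAY)
    for r0,r1 in ((138,150),(180,194)):
        c=cv2.HoughCircles(cv2.medianBlur(g,5),cv2.HOUGH_GRADIENT,2,400,param1=80,param2=20,minRadius=r0,maxRadius=r1)
        c=c[0][0]; print(n,c,.6326+(c[0]-288.9)/7200,.0157-(c[1]-288.9)/7200,c[2]/7.2)
E
python3 blob.py
```

```text
881 ((0.6334413886070251, 0.01646524854004383), 0.025968557223677635) [ 0.6077 -0.0082  0.066 ] [0.6593 0.0397 0.066 ] 0.06610817333964258
w7 [291. 285. 142.] 0.63289165 0.016241666 19.722223
w7 [323.  319.  186.2] 0.63733613 0.011519443 25.86111
w13 [283.  299.  144.4] 0.63178056 0.014297221 20.055555
w13 [329.  351.  192.8] 0.63816947 0.0070749987 26.777779
```

The steel sits 1.3 mm short and 1.5 mm to -y of the brass, so it touches only one jaw. I'll centre it with the gripper while it stays clamped.

Request:
{"api": "play_rows", "payload": {
  "deltas": [
    [0.0431,-0.0026,0,0,0,0],
    [0.0431,-0.0026,0,0,0,0],
    [0,0,0,0,0,0],
    [0,0,0,0,0,0],
    [0,0,-0.045,0,0,0],
    [0,0,-0.045,0,0,0],
    [0,0,-0.045,0,0,0],
    [0,0,-0.045,0,0,0],
    [0,0,-0.03,0,0,0],
    [0,0,-0.015,0,0,0]
  ],
  "gripper": 0.6
}}

```text
clock: 50.2
tool_pos: [0.6269, 0.0169, 0.0383]
orientation: [179.9, 0.2, -4.4]
force: [-0.9, 0.1, 1.4]
opening: 0.0697
gripper_force: 0.0
```

Request:
{"api": "play_rows", "payload": {
  "deltas": [
    [0,0,0,0,0,0],
    [0,0,0,0,0,0],
    [0,0,0,0,0,0]
  ]
}}

```text
clock: 50.5
tool_pos: [0.6302, 0.0175, 0.0423]
orientation: [-180.0, -0.2, -4.4]
force: [-0.7, 0.3, -0.0]
opening: 0.0703
gripper_force: 0.0
```

Request:
{"api": "play_rows", "payload": {
  "deltas": [
    [0,0,0,0,0,0],
    [0,0,0,0,0,0],
    [0,0,0,0,0,0],
    [0,0,0,0,0,0],
    [0,0,0,0,0,0]
  ],
  "gripper": 0
}}

```text
clock: 51.0
tool_pos: [0.6299, 0.0171, 0.0412]
orientation: [-180.0, -0.1, -4.4]
force: [1.3, -1.7, 3.9]
opening: 0.0508
gripper_force: 30.0
```

Request:
{"api": "play_rows", "payload": {
  "deltas": [
    [0.001,0,0,0,0,0],
    [0,0,0,0,0,0]
  ]
}}

```text
clock: 51.2
tool_pos: [0.63, 0.0171, 0.0412]
orientation: [180.0, -0.0, -4.4]
force: [-1.2, -0.8, 7.4]
opening: 0.0509
gripper_force: 30.0
```

Request:
{"api": "play_rows", "payload": {
  "deltas": [
    [0.001,0,0,0,0,0],
    [0,0,0,0,0,0],
    [0,0,0,0,0,0]
  ]
}}

```text
clock: 51.5
tool_pos: [0.63, 0.0171, 0.0411]
orientation: [180.0, 0.1, -4.4]
force: [-3.5, -0.3, 9.5]
opening: 0.0508
gripper_force: 30.0
```

Request:
{"api": "play_rows", "payload": {
  "deltas": [
    [0,0,0,0,0,0],
    [0,0,0,0,0,0],
    [0,0,0,0,0,0],
    [-0.002,0,0.045,0,0,0],
    [0,0,0.06,0,0,0],
    [0,0,0.06,0,0,0],
    [0,0,0.06,0,0,0],
    [-0.0431,0.0026,0,0,0,0],
    [-0.0431,0.0026,0,0,0,0],
    [0,0,0,0,0,0]
  ],
  "gripper": 0.6
}}

```text
clock: 52.5
tool_pos: [0.5568, 0.0213, 0.2211]
orientation: [-179.9, 0.0, -4.4]
force: [1.4, 0.3, 0.5]
opening: 0.0697
gripper_force: 0.0
```

Request:
{"api": "play_rows", "payload": {
  "deltas": [
    [0,0,0,0,0,0],
    [0,0,0,0,0,0],
    [0,0,0,0,0,0]
  ],
  "gripper": 0.3
}}

```text
clock: 52.8
tool_pos: [0.5607, 0.0213, 0.22]
orientation: [180.0, 0.0, -4.4]
force: [0.6, 0.0, 0.7]
opening: 0.0578
gripper_force: 0.0
```

```bash
python3 look.py w14; python3 ring.py w14 .066 .6326 .0157; python3 knob.py s9; python3 rim.py w14 .066 .6326 .0157; sed -i 's/"w13"/"w14"/' blob.py; python3 blob.py
```

```text
52.8 [0.5607 0.0213 0.22  ] [179.9807   0.0371  -4.4082] [ 22.1675   9.7916 -13.6572   0.0007 -66.5931  63.424 ] [0.5537 0.0155 0.7335]
centre 0.6331000000000001 0.015700000000000006 53.681625
dark [152. 150. 148. 154. 178. 200. 198. 194.] [ 53.1146  59.774   74.4787  85.4906 136.7912 137.0756 137.3215 137.6715] median 224.6417
knob pts 77 [0.5736 0.0312 0.1141] [0.5665 0.0059 0.1048] [0.5808 0.0516 0.1205]
force [-0.1599 -0.7786 -1.107 ]
x_n -0.05993671627400186 z_n 0.10611241899414689
873 ((0.6329911947250366, 0.01603541150689125), 0.025999385863542557) [ 0.6072 -0.0082  0.066 ] [0.6586 0.0396 0.066 ] 0.06615905742227568
w7 [291. 285. 142.] 0.63289165 0.016241666 19.722223
w7 [323.  319.  186.2] 0.63733613 0.011519443 25.86111
w14 [291.  287.  142.2] 0.63289165 0.015963888 19.75
w14 [335.  347.  192.8] 0.6390028 0.007630554 26.777779
```

The steel is now home, centre (0.6330, 0.0160), marker at 151°. Fetching the tool again.

Request:
{"api": "play_rows", "payload": {
  "deltas": [
    [-0.0377,0.0477,0,0,0,0],
    [-0.0377,0.0477,0,0,0,0],
    [-0.0377,0.0477,0,0,0,0],
    [-0.0377,0.0477,0,0,0,0],
    [0,0,-0.05,0,0,0],
    [0,0,-0.05,0,0,0],
    [0,0,-0.05,0,0,0],
    [0,0,-0.0376,0,0,0],
    [0,0,0,0,0,0],
    [0,0,0,0,0,0]
  ]
}}

```text
clock: 53.9
tool_pos: [0.44, 0.174, 0.0707]
orientation: [179.9, 0.0, -4.4]
force: [0.2, 1.6, 0.7]
opening: 0.0567
gripper_force: 0.0
```

Request:
{"api": "play_rows", "payload": {
  "deltas": [
    [0,0,0,0,0,0],
    [0,0,0,0,0,0],
    [0,0,0,0,0,0],
    [0,0,0,0,0,0],
    [0,0,0,0,0,0],
    [0,0,0,0,0,0]
  ],
  "gripper": -1
}}

```text
clock: 54.5
tool_pos: [0.4398, 0.1741, 0.0709]
orientation: [-180.0, -0.0, -4.4]
force: [-2.6, -1.0, 5.1]
opening: 0.0241
gripper_force: 29.9
```

Request:
{"api": "play_rows", "payload": {
  "deltas": [
    [0,0,0.02,0,0,0],
    [0,0,0.04,0,0,0],
    [0,0,0.04,0,0,0],
    [0,0,0,0,0,0],
    [0,0,0,0,0,0]
  ]
}}

```text
clock: 55.0
tool_pos: [0.4395, 0.1741, 0.1506]
orientation: [-179.9, -0.0, -4.4]
force: [-0.3, -0.2, -1.4]
opening: 0.0239
gripper_force: 29.9
```

```bash
python3 - <<'E'
from h import *
np.set_printoptions(precision=4,suppress=True)
t=np.array([.4394,.1736,.1499]); c=camera_model("side"); p,d=snapshot("side"); W=cloud(c,d)-t
m=(abs(W[...,0])<.03)&(abs(W[...,1])<.03)&(W[...,2]<.0)&(W[...,2]>-.08); q=W[m]
for k in range(-80,0,8):
    s=q[(q[:,2]*1000>=k)&(q[:,2]*1000<k+8)]
    if len(s): print(k,len(s),s.min(0),s.max(0))
E
python3 circ.py 148
```

```text
-64 1 [ 0.0012  0.0062 -0.0562] [ 0.0012  0.0062 -0.0562]
-56 8 [-0.0032  0.0039 -0.0516] [ 0.009   0.0101 -0.0481]
-48 26 [-0.0084 -0.0039 -0.0479] [ 0.0091  0.0087 -0.0403]
-40 8 [-0.0027  0.0008 -0.0397] [ 0.005   0.0058 -0.0335]
-32 4 [-0.0009  0.0016 -0.0303] [ 0.0053  0.0083 -0.0275]
-24 3 [-0.0036  0.0137 -0.0192] [ 0.0054  0.0164 -0.0168]
-16 51 [-0.0153 -0.008  -0.0159] [ 0.0164  0.0189 -0.0081]
-8 25 [-0.0105  0.0035 -0.0076] [ 0.0132  0.0152 -0.0012]
[[-0.0006, -0.001, 0, 0, 0, 0], [-0.0004, -0.0009, 0, 0, 0, 0], [-0.0005, -0.001, 0, 0, 0, 0], [-0.0003, -0.0011, 0, 0, 0, 0], [-0.0003, -0.001, 0, 0, 0, 0], [-0.0003, -0.0011, 0, 0, 0, 0], [-0.0001, -0.0011, 0, 0, 0, 0], [-0.0001, -0.0011, 0, 0, 0, 0], [-0.0001, -0.0011, 0, 0, 0, 0], [0.0001, -0.0011, 0, 0, 0, 0]]
[[0.0001, -0.0011, 0, 0, 0, 0], [0.0002, -0.0011, 0, 0, 0, 0], [0.0002, -0.001, 0, 0, 0, 0], [0.0003, -0.0011, 0, 0, 0, 0], [0.0004, -0.001, 0, 0, 0, 0], [0.0005, -0.001, 0, 0, 0, 0], [0.0005, -0.001, 0, 0, 0, 0], [0.0005, -0.001, 0, 0, 0, 0], [0.0007, -0.0009, 0, 0, 0, 0], [0.0006, -0.0008, 0, 0, 0, 0]]
[[0.0008, -
[... 1808 characters left out ...]
0011, 0.0002, 0, 0, 0, 0], [-0.0011, 0.0002, 0, 0, 0, 0], [-0.0011, 0.0001, 0, 0, 0, 0], [-0.0011, 0.0, 0, 0, 0, 0], [-0.0011, -0.0, 0, 0, 0, 0], [-0.0011, -0.0001, 0, 0, 0, 0], [-0.0011, -0.0002, 0, 0, 0, 0], [-0.001, -0.0003, 0, 0, 0, 0], [-0.0011, -0.0003, 0, 0, 0, 0], [-0.001, -0.0003, 0, 0, 0, 0]]
[[-0.001, -0.0005, 0, 0, 0, 0], [-0.001, -0.0005, 0, 0, 0, 0], [-0.0009, -0.0006, 0, 0, 0, 0], [-0.0009, -0.0006, 0, 0, 0, 0], [-0.0009, -0.0007, 0, 0, 0, 0], [-0.0008, -0.0007, 0, 0, 0, 0], [-0.0008, -0.0008, 0, 0, 0, 0], [-0.0007, -0.0008, 0, 0, 0, 0], [-0.0007, -0.0009, 0, 0, 0, 0], [-0.0006, -0.0009, 0, 0, 0, 0]]
[[-0.0006, -0.001, 0, 0, 0, 0], [-0.0004, -0.0009, 0, 0, 0, 0]]
[-0.8  -1.52]
```

Request:
{"api": "play_rows", "payload": {
  "deltas": [
    [0,0,0.0563,0,0,0],
    [0.0376,-0.0312,0,0,0,0],
    [0.0376,-0.0312,0,0,0,0],
    [0.0376,-0.0312,0,0,0,0],
    [0.0376,-0.0312,0,0,0,0],
    [0.0376,-0.0312,0,0,0,0],
    [0.0376,-0.0312,0,0,0,0],
    [0,0,0,0,0,0],
    [0,0,0,0,0,0],
    [0,0,-0.0256,0,0,0]
  ]
}}

```text
clock: 56.05
tool_pos: [0.6209, 0.0245, 0.176]
orientation: [-180.0, -0.1, -4.4]
force: [0.6, 1.1, -1.5]
opening: 0.0238
gripper_force: 29.9
```

Request:
{"api": "play_rows", "payload": {
  "deltas": [
    [0,0,-0.0256,0,0,0],
    [0,0,-0.02,0,0,0],
    [0,0,0,0,0,0],
    [0,0,0,0,0,0],
    [0,0,0,0,0,0]
  ]
}}

```text
clock: 56.55
tool_pos: [0.6204, 0.0248, 0.1395]
orientation: [-180.0, -0.1, -4.4]
force: [0.4, -1.3, -1.7]
opening: 0.0241
gripper_force: 29.9
```

Request:
{"api": "play_rows", "payload": {
  "deltas": [
    [0,0,-0.0056,0,0,0],
    [0,0,-0.0056,0,0,0],
    [0,0,-0.0056,0,0,0],
    [0,0,-0.0056,0,0,0],
    [0,0,-0.0056,0,0,0],
    [0,0,0,0,0,0],
    [0,0,0,0,0,0],
    [0,0,0,0,0,0]
  ]
}}

```text
clock: 57.35
tool_pos: [0.6203, 0.0241, 0.1164]
orientation: [180.0, -0.0, -4.4]
force: [1.5, -1.3, 0.4]
opening: 0.0234
gripper_force: 29.9
```

Contact made again (about 2 N radial). Running the circle from the steel's marker.

Request:
{"api": "play_rows", "payload": {
  "deltas": [
    [-0.0006,-0.001,0,0,0,0],
    [-0.0004,-0.0009,0,0,0,0],
    [-0.0005,-0.001,0,0,0,0],
    [-0.0003,-0.0011,0,0,0,0],
    [-0.0003,-0.001,0,0,0,0],
    [-0.0003,-0.0011,0,0,0,0],
    [-0.0001,-0.0011,0,0,0,0],
    [-0.0001,-0.0011,0,0,0,0],
    [-0.0001,-0.0011,0,0,0,0],
    [0.0001,-0.0011,0,0,0,0]
  ]
}}

```text
clock: 58.35
tool_pos: [0.6181, 0.0159, 0.1162]
orientation: [-180.0, -0.0, -4.4]
force: [2.5, 2.4, 0.8]
opening: 0.024
gripper_force: 29.9
```

Request:
{"api": "play_rows", "payload": {
  "deltas": [
    [0.0001,-0.0011,0,0,0,0],
    [0.0002,-0.0011,0,0,0,0],
    [0.0002,-0.001,0,0,0,0],
    [0.0003,-0.0011,0,0,0,0],
    [0.0004,-0.001,0,0,0,0],
    [0.0005,-0.001,0,0,0,0],
    [0.0005,-0.001,0,0,0,0],
    [0.0005,-0.001,0,0,0,0],
    [0.0007,-0.0009,0,0,0,0],
    [0.0006,-0.0008,0,0,0,0]
  ]
}}

```text
clock: 59.35
tool_pos: [0.621, 0.0077, 0.116]
orientation: [180.0, 0.0, -4.4]
force: [0.8, 2.6, -0.3]
opening: 0.0238
gripper_force: 29.9
```

Request:
{"api": "play_rows", "payload": {
  "deltas": [
    [0.0008,-0.0008,0,0,0,0],
    [0.0008,-0.0008,0,0,0,0],
    [0.0008,-0.0007,0,0,0,0],
    [0.0009,-0.0007,0,0,0,0],
    [0.0009,-0.0006,0,0,0,0],
    [0.0009,-0.0006,0,0,0,0],
    [0.001,-0.0005,0,0,0,0],
    [0.001,-0.0004,0,0,0,0],
    [0.001,-0.0004,0,0,0,0],
    [0.0011,-0.0003,0,0,0,0]
  ]
}}

```text
clock: 60.35
tool_pos: [0.6282, 0.0031, 0.1159]
orientation: [180.0, 0.0, -4.4]
force: [-0.7, 3.9, -0.5]
opening: 0.0239
gripper_force: 29.9
```

Request:
{"api": "play_rows", "payload": {
  "deltas": [
    [0.0011,-0.0002,0,0,0,0],
    [0.0011,-0.0002,0,0,0,0],
    [0.0011,0,0,0,0,0],
    [0.0011,-0.0001,0,0,0,0],
    [0.0011,0.0001,0,0,0,0],
    [0.0011,0.0001,0,0,0,0],
    [0.001,0.0002,0,0,0,0],
    [0.0011,0.0002,0,0,0,0],
    [0.0011,0.0003,0,0,0,0],
    [0.001,0.0004,0,0,0,0]
  ]
}}

```text
clock: 61.35
tool_pos: [0.6372, 0.0038, 0.1161]
orientation: [180.0, 0.0, -4.4]
force: [-2.0, 1.6, -0.2]
opening: 0.0241
gripper_force: 29.9
```

Request:
{"api": "play_rows", "payload": {
  "deltas": [
    [0.001,0.0004,0,0,0,0],
    [0.001,0.0006,0,0,0,0],
    [0.0009,0.0005,0,0,0,0],
    [0.0009,0.0006,0,0,0,0],
    [0.0009,0.0007,0,0,0,0],
    [0.0008,0.0008,0,0,0,0],
    [0.0008,0.0007,0,0,0,0],
    [0.0007,0.0009,0,0,0,0],
    [0.0007,0.0008,0,0,0,0],
    [0.0006,0.001,0,0,0,0]
  ]
}}

```text
clock: 62.35
tool_pos: [0.6437, 0.0093, 0.1161]
orientation: [180.0, 0.0, -4.4]
force: [-3.0, -0.4, 0.1]
opening: 0.0236
gripper_force: 29.9
```

Request:
{"api": "play_rows", "payload": {
  "deltas": [
    [0.0005,0.0009,0,0,0,0],
    [0.0005,0.001,0,0,0,0],
    [0.0005,0.001,0,0,0,0],
    [0.0003,0.001,0,0,0,0],
    [0.0003,0.0011,0,0,0,0],
    [0.0003,0.0011,0,0,0,0],
    [0.0001,0.0011,0,0,0,0],
    [0.0001,0.001,0,0,0,0],
    [0,0.0011,0,0,0,0],
    [0,0.0011,0,0,0,0]
  ]
}}

```text
clock: 63.35
tool_pos: [0.646, 0.0178, 0.1161]
orientation: [180.0, -0.0, -4.4]
force: [-2.2, -1.6, 0.5]
opening: 0.024
gripper_force: 29.9
```

Request:
{"api": "play_rows", "payload": {
  "deltas": [
    [-0.0001,0.0011,0,0,0,0],
    [-0.0002,0.0011,0,0,0,0],
    [-0.0002,0.0011,0,0,0,0],
    [-0.0004,0.0011,0,0,0,0],
    [-0.0003,0.001,0,0,0,0],
    [-0.0005,0.001,0,0,0,0],
    [-0.0005,0.001,0,0,0,0],
    [-0.0005,0.0009,0,0,0,0],
    [-0.0007,0.0009,0,0,0,0],
    [-0.0007,0.0009,0,0,0,0]
  ]
}}

```text
clock: 64.35
tool_pos: [0.6427, 0.0259, 0.1162]
orientation: [-180.0, -0.0, -4.4]
force: [-1.1, -2.7, -0.5]
opening: 0.0236
gripper_force: 29.9
```

Request:
{"api": "play_rows", "payload": {
  "deltas": [
    [-0.0007,0.0008,0,0,0,0],
    [-0.0008,0.0008,0,0,0,0],
    [-0.0008,0.0007,0,0,0,0],
    [-0.0009,0.0007,0,0,0,0],
    [-0.0009,0.0006,0,0,0,0],
    [-0.0009,0.0005,0,0,0,0],
    [-0.001,0.0005,0,0,0,0],
    [-0.001,0.0004,0,0,0,0],
    [-0.0011,0.0004,0,0,0,0],
    [-0.001,0.0003,0,0,0,0]
  ]
}}

```text
clock: 65.35
tool_pos: [0.6356, 0.0304, 0.1162]
orientation: [-180.0, -0.0, -4.4]
force: [0.7, -2.5, 0.8]
opening: 0.0236
gripper_force: 29.9
```

Request:
{"api": "play_rows", "payload": {
  "deltas": [
    [-0.0011,0.0002,0,0,0,0],
    [-0.0011,0.0002,0,0,0,0],
    [-0.0011,0.0001,0,0,0,0],
    [-0.0011,0,0,0,0,0],
    [-0.0011,0,0,0,0,0],
    [-0.0011,-0.0001,0,0,0,0],
    [-0.0011,-0.0002,0,0,0,0],
    [-0.001,-0.0003,0,0,0,0],
    [-0.0011,-0.0003,0,0,0,0],
    [-0.001,-0.0003,0,0,0,0]
  ]
}}

```text
clock: 66.35
tool_pos: [0.6268, 0.0299, 0.1162]
orientation: [-180.0, -0.0, -4.4]
force: [2.6, -1.6, -0.4]
opening: 0.024
gripper_force: 29.9
```

Request:
{"api": "play_rows", "payload": {
  "deltas": [
    [-0.001,-0.0005,0,0,0,0],
    [-0.001,-0.0005,0,0,0,0],
    [-0.0009,-0.0006,0,0,0,0],
    [-0.0009,-0.0006,0,0,0,0],
    [-0.0009,-0.0007,0,0,0,0],
    [-0.0008,-0.0007,0,0,0,0],
    [-0.0008,-0.0008,0,0,0,0],
    [-0.0007,-0.0008,0,0,0,0],
    [-0.0007,-0.0009,0,0,0,0],
    [-0.0006,-0.0009,0,0,0,0]
  ]
}}

```text
clock: 67.35
tool_pos: [0.6201, 0.0243, 0.1162]
orientation: [-180.0, -0.0, -4.4]
force: [4.0, 0.1, 0.5]
opening: 0.0239
gripper_force: 29.9
```

Request:
{"api": "play_rows", "payload": {
  "deltas": [
    [-0.0006,-0.001,0,0,0,0],
    [-0.0004,-0.0009,0,0,0,0],
    [-0.0005,-0.001,0,0,0,0],
    [0,0,0,0,0,0],
    [0,0,0,0,0,0],
    [0,0,0,0,0,0]
  ]
}}

```text
clock: 67.95
tool_pos: [0.6188, 0.0219, 0.1161]
orientation: [180.0, 0.0, -4.4]
force: [4.0, 0.9, 0.9]
opening: 0.024
gripper_force: 29.9
```

Contact was even all the way round. Now tool back, lever open, and pick up the steel.

Request:
{"api": "play_rows", "payload": {
  "deltas": [
    [0,0,0.02,0,0,0],
    [0,0,0.04,0,0,0],
    [0,0,0.04,0,0,0],
    [0,0,0,0,0,0],
    [-0.0374,0.0317,0,0,0,0],
    [-0.0374,0.0317,0,0,0,0],
    [-0.0374,0.0317,0,0,0,0],
    [-0.0374,0.0317,0,0,0,0],
    [-0.0374,0.0317,0,0,0,0],
    [-0.0374,0.0317,0,0,0,0]
  ]
}}

```text
clock: 68.95
tool_pos: [0.4364, 0.1735, 0.1948]
orientation: [179.9, 0.2, -4.4]
force: [0.9, 1.1, -0.9]
opening: 0.0238
gripper_force: 30.0
```

Request:
{"api": "play_rows", "payload": {
  "deltas": [
    [0,0,-0.057,0,0,0],
    [0,0,0,0,0,0],
    [0,0,0,0,0,0],
    [0,0,0,0,0,0],
    [0,0,-0.02,0,0,0],
    [0,0,-0.02,0,0,0],
    [0,0,-0.02,0,0,0],
    [0,0,-0.02,0,0,0],
    [0,0,-0.012,0,0,0],
    [0,0,-0.007,0,0,0]
  ]
}}

```text
clock: 69.95
tool_pos: [0.4398, 0.1738, 0.0713]
orientation: [180.0, -0.0, -4.4]
force: [-0.2, 0.5, -1.1]
opening: 0.0241
gripper_force: 30.0
```

Request:
{"api": "play_rows", "payload": {
  "deltas": [
    [0,0,0,0,0,0],
    [0,0,0,0,0,0],
    [0,0,0,0,0,0]
  ]
}}

```text
clock: 70.25
tool_pos: [0.4396, 0.1743, 0.0719]
orientation: [-180.0, -0.0, -4.4]
force: [0.3, 0.7, -2.2]
opening: 0.024
gripper_force: 30.0
```

Request:
{"api": "play_rows", "payload": {
  "deltas": [
    [0,0,0,0,0,0],
    [0,0,0,0,0,0],
    [0,0,0,0,0,0],
    [0,0,0.0539,0,0,0],
    [0,0,0.0539,0,0,0],
    [0,0,0.0539,0,0,0]
  ],
  "gripper": 0.2
}}

```text
clock: 70.85
tool_pos: [0.439, 0.1738, 0.2023]
orientation: [180.0, 0.0, -4.4]
force: [1.5, 0.4, 0.1]
opening: 0.0524
gripper_force: 0.0
```

Request:
{"api": "play_rows", "payload": {
  "deltas": [
    [0.0409,-0.0389,0,0,0,0],
    [0.0409,-0.0389,0,0,0,0],
    [0.0409,-0.0389,0,0,0,0],
    [0.0409,-0.0389,0,0,0,0],
    [0.0409,-0.0389,0,0,0,0],
    [0,0,0,0,0,0],
    [0,0,-0.045,0,0,0],
    [0,0,-0.045,0,0,0],
    [0,0,-0.045,0,0,0],
    [0,0,0,0,0,0]
  ],
  "gripper": -1
}}

```text
clock: 71.85
tool_pos: [0.5991, 0.0178, 0.0879]
orientation: [179.9, 0.5, -4.4]
force: [-0.5, 0.2, 0.1]
opening: 0.0003
gripper_force: 0.0
```

Request:
{"api": "play_rows", "payload": {
  "deltas": [
    [-0.0087,0.0006,0,0,0,0],
    [-0.0087,0.0006,0,0,0,0],
    [-0.0047,0.0003,-0.001,0,0,0],
    [-0.0047,0.0003,-0.001,0,0,0],
    [-0.0047,0.0003,-0.001,0,0,0],
    [-0.0047,0.0003,-0.0017,0,0,0]
  ]
}}

```text
clock: 72.45
tool_pos: [0.5737, 0.0205, 0.0895]
orientation: [-180.0, -0.0, -4.4]
force: [0.4, -0.3, 0.3]
opening: 0.0004
gripper_force: 0.4
```

Request:
{"api": "play_rows", "payload": {
  "deltas": [
    [-0.0047,0.0003,-0.0017,0,0,0],
    [-0.0047,0.0003,-0.0017,0,0,0],
    [-0.0049,0.0004,-0.0026,0,0,0],
    [-0.0049,0.0004,-0.0026,0,0,0],
    [-0.0047,0.0003,-0.003,0,0,0],
    [-0.0047,0.0003,-0.003,0,0,0],
    [0,0,0,0,0,0],
    [0,0,0,0,0,0]
  ]
}}

```text
clock: 73.25
tool_pos: [0.5511, 0.022, 0.0772]
orientation: [180.0, -0.0, -4.4]
force: [0.3, -0.6, 0.1]
opening: 0.0002
gripper_force: 0.0
```

```bash
python3 knob.py s10
```

```text
knob pts 26 [0.5277 0.0491 0.0886] [0.5213 0.0426 0.0813] [0.5349 0.0545 0.0942]
force [0.9747 0.1423 0.174 ]
x_n -0.10705242423046002 z_n 0.08059484027566069
```

Request:
{"api": "play_rows", "payload": {
  "deltas": [
    [0,0,0.0389,0,0,0],
    [0,0,0.0389,0,0,0],
    [0,0,0.0389,0,0,0],
    [0.0488,-0.0031,0,0,0,0],
    [0.0488,-0.0031,0,0,0,0],
    [0,0,0,0,0,0],
    [0,0,-0.0432,0,0,0],
    [0,0,-0.0432,0,0,0],
    [0,0,-0.0432,0,0,0],
    [0,0,-0.0432,0,0,0]
  ],
  "gripper": 0.6
}}

```text
clock: 74.3
tool_pos: [0.6291, 0.0169, 0.0313]
orientation: [-180.0, -0.0, -4.4]
force: [0.2, 0.1, -0.2]
opening: 0.0697
gripper_force: 0.0
```

Request:
{"api": "play_rows", "payload": {
  "deltas": [
    [0,0,0,0,0,0],
    [0,0,0,0,0,0],
    [0,0,0,0,0,0]
  ]
}}

```text
clock: 74.6
tool_pos: [0.6307, 0.0173, 0.0345]
orientation: [-180.0, -0.2, -4.4]
force: [1.1, 0.3, 0.4]
opening: 0.0698
gripper_force: 0.0
```

Request:
{"api": "play_rows", "payload": {
  "deltas": [
    [0,0,0,0,0,0],
    [0,0,0,0,0,0],
    [0,0,0,0,0,0],
    [0,0,0,0,0,0],
    [0,0,0,0,0,0]
  ],
  "gripper": 0
}}

```text
clock: 75.1
tool_pos: [0.6297, 0.0175, 0.0335]
orientation: [-180.0, -0.1, -4.4]
force: [-2.3, 3.5, 6.9]
opening: 0.051
gripper_force: 30.0
```

Request:
{"api": "play_rows", "payload": {
  "deltas": [
    [0,0,0.03,0,0,0],
    [0,0,0.0592,0,0,0],
    [0,0,0.0584,0,0,0],
    [0,0,0,0,0,0],
    [-0.0205,0.0462,0,0,0,0],
    [-0.0205,0.0462,0,0,0,0],
    [-0.0205,0.0462,0,0,0,0],
    [-0.0205,0.0462,0,0,0,0],
    [-0.0205,0.0462,0,0,0,0],
    [-0.0205,0.0462,0,0,0,0]
  ]
}}

```text
clock: 76.1
tool_pos: [0.5293, 0.2397, 0.1497]
orientation: [180.0, 0.1, -4.4]
force: [1.3, 0.6, -3.2]
opening: 0.051
gripper_force: 30.0
```

Request:
{"api": "play_rows", "payload": {
  "deltas": [
    [-0.0205,0.0462,0,0,0,0],
    [-0.0205,0.0462,0,0,0,0],
    [0,0,0,0,0,0],
    [0,0,0,0,0,0],
    [0,0,0,0,0,0]
  ]
}}

```text
clock: 76.6
tool_pos: [0.4977, 0.3119, 0.1498]
orientation: [179.9, 0.0, -4.4]
force: [0.5, -0.3, -2.7]
opening: 0.0513
gripper_force: 30.0
```

```bash
python3 look.py w15; python3 rim.py w15 .183 .502 .312; python3 - <<'E'
from h import *
z=np.load("w15.npz"); c={k:z[k] for k in z.files}; W=cloud(c,c["d"])
m=(abs(W[...,0]-.58)<.05)&(abs(W[...,1]-.377)<.05)&(abs(W[...,2]-.062)<.005); q=W[m]; print("brass",len(q), cv2.minEnclosingCircle(q[:,:2].astype(np.float32)) if len(q) else None)
E
```

```text
76.6 [0.4977 0.3119 0.1498] [179.9448   0.0493  -4.4137] [ 51.1275  15.4342 -15.9927  -0.0111 -58.6465  34.4646] [ 0.5367 -0.3065 -2.6752]
2879 ((0.5021442174911499, 0.3113233745098114), 0.026637079194188118) [0.4758 0.2881 0.183 ] [0.5286 0.3368 0.183 ] 0.18232497399148528
brass 1626 ((0.5790649056434631, 0.37574219703674316), 0.02636413648724556)
```

Request:
{"api": "play_rows", "payload": {
  "deltas": [
    [0,0,-0.05,0,0,0],
    [0,0,-0.05,0,0,0],
    [0,0,-0.03,0,0,0],
    [0,0,-0.014,0,0,0],
    [0,0,-0.0075,0,0,0],
    [0,0,0,0,0,0],
    [0,0,0,0,0,0],
    [0,0,0,0,0,0]
  ]
}}

```text
clock: 77.45
tool_pos: [0.4987, 0.3132, 0.0302]
orientation: [-179.9, -0.1, -4.4]
force: [0.4, -0.7, -3.4]
opening: 0.0513
gripper_force: 30.0
```

Request:
{"api": "play_rows", "payload": {
  "deltas": [
    [0,0,0,0,0,0],
    [0,0,0,0,0,0],
    [0,0,0,0,0,0],
    [0,0,0,0,0,0],
    [0,0,0.03,0,0,0],
    [0,0,0.06,0,0,0],
    [0,0,0.06,0,0,0],
    [0,0,0.06,0,0,0],
    [0,0,0.06,0,0,0]
  ],
  "gripper": 0.6
}}

```text
clock: 78.35
tool_pos: [0.4977, 0.3124, 0.2475]
orientation: [-180.0, -0.0, -4.4]
force: [1.0, 0.4, -0.7]
opening: 0.0699
gripper_force: 0.0
```

Request:
{"api": "play_rows", "payload": {
  "deltas": [
    [-0.0043,-0.057,0,0,0,0],
    [-0.0043,-0.057,0,0,0,0],
    [-0.0043,-0.057,0,0,0,0],
    [-0.0043,-0.057,0,0,0,0],
    [-0.0043,-0.057,0,0,0,0],
    [-0.0043,-0.057,0,0,0,0],
    [-0.0043,-0.057,0,0,0,0],
    [-0.0043,-0.057,0,0,0,0],
    [-0.0043,-0.057,0,0,0,0],
    [-0.0043,-0.057,0,0,0,0]
  ]
}}

```text
clock: 79.35
tool_pos: [0.4631, -0.145, 0.2457]
orientation: [-180.0, -0.1, -4.4]
force: [1.9, 0.8, 0.9]
opening: 0.0701
gripper_force: 0.0
```

Request:
{"api": "play_rows", "payload": {
  "deltas": [
    [-0.0043,-0.057,0,0,0,0],
    [0,0,0,0,0,0],
    [0,0,0,0,0,0],
    [0,0,0,0,0,0]
  ]
}}

```text
clock: 79.75
tool_pos: [0.4601, -0.1885, 0.2453]
orientation: [-180.0, -0.0, -4.4]
force: [1.1, 0.3, -0.6]
opening: 0.0702
gripper_force: 0.0
```

```bash
python3 knob.py s11; python3 top.py t5 .502,.312 .579,.376; python3 - <<'E'
from h import *
p,d=snapshot("side"); cv2.imwrite("pics/final.png",cv2.resize(p[130:384,140:380],None,fx=2.3,fy=2.3,interpolation=cv2.INTER_CUBIC))
E
```

```text
knob pts 87 [0.5259 0.0325 0.0902] [0.5162 0.006  0.0791] [0.5347 0.0527 0.096 ]
force [ 0.6909 -0.1031 -0.527 ]
x_n -0.10759760603075104 z_n 0.08215661583445355
.502,.312 191 0.5196524858474731 0.33674198389053345 0.057966943830251694
.579,.376 197 0.5580801367759705 0.350724458694458 0.057617638260126114
```

View pics/final.png

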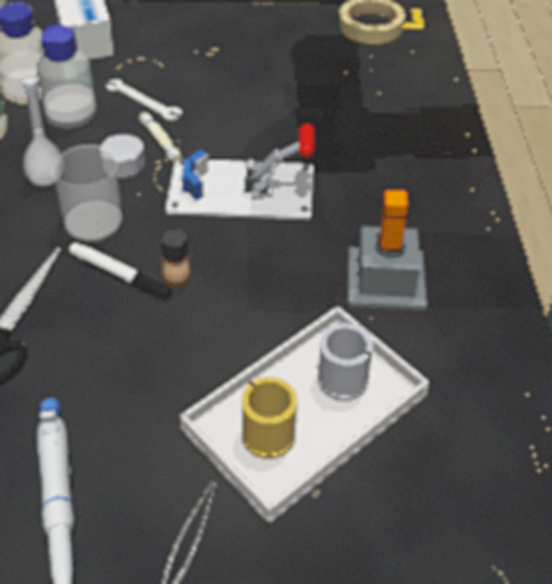

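The final view shows both sleeves upright in the tray (brass at (270,415), steel at (345,360)). The lever is open, the tool stands in its holder and the bottle is upright at (175,258). I'm handing the job in.

```bash
python3 -c "
from plant import *
print(close_job())"
```

```text
the job is handed in; nothing more can be done
None
```

Both sleeves were deburred, brass first and then steel, and stand upright in the tray, with the lever open, the tool in its holder and the bottle standing; the job was handed in at about 80 s, with no verdict returned. The fingertips measured about 10 mm behind the reported TCP, not 19 mm ahead as the text says, so my first lever push missed, and the steel also needed a nudge to seat in the V block.

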